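Put the fluorescent samples away in the dark

TASK

Imaging is over: take the two mixed piles of plates on the blue mat apart, one plate at a time, laying every black sample carrier with green windows flat inside the grey light-tight case and every plain white spacer flat inside the steel tray; plates may lie on one another there, and any plate already lying in the wrong one of the two must be moved across. When all the carriers are in, lower the case's lid fully shut without letting it slam. Leave the bottle, the beaker and the roll of tape as they stand.

Things in the scene. Friction and masses are not known exactly. Their poses are not given: they have to be found in the camera images.
- carrier1: sample carrier, a black plate 110 x 60 x 12 mm (x, y, z) with two green windows on each face, 100 g; origin at the centre of its underside, z through its thickness; either face may be up. None if absent
- carrier2: sample carrier, a black plate 110 x 60 x 12 mm (x, y, z) with two green windows on each face, 100 g; origin at the centre of its underside, z through its thickness; either face may be up. None if absent
- carrier3: sample carrier, a black plate 110 x 60 x 12 mm (x, y, z) with two green windows on each face, 100 g; origin at the centre of its underside, z through its thickness; either face may be up. None if absent
- carrier4: sample carrier, a black plate 110 x 60 x 12 mm (x, y, z) with two green windows on each face, 100 g; origin at the centre of its underside, z through its thickness; either face may be up. None if absent
- spacer1: plain white spacer plate 110 x 60 x 12 mm (x, y, z), 90 g; origin at the centre of its underside, z through its thickness; either face may be up. None if absent
- spacer2: plain white spacer plate 110 x 60 x 12 mm (x, y, z), 90 g; origin at the centre of its underside, z through its thickness; either face may be up. None if absent
- spacer3: plain white spacer plate 110 x 60 x 12 mm (x, y, z), 90 g; origin at the centre of its underside, z through its thickness; either face may be up. None if absent
- spacer4: plain white spacer plate 110 x 60 x 12 mm (x, y, z), 90 g; origin at the centre of its underside, z through its thickness; either face may be up. None if absent
- case: fixed grey open-topped case, outside 200 (x) x 210 (y) x 78 (z) mm, walls and floor 6 mm; origin at the centre of its underside. Its lid is hinged on its +x rim, away from the middle of the bench. It holds a pile of at most five plates under the lid
- case_in (a point): centre of the case's inner floor; z up
- case_lid (a joint): lid angle in rad: 0 shut on the rim, about 1.6 standing upright, swings to 1.9. Stiff hinge: it stays where it is left. Lid panel 200 mm from hinge to free edge, 210 mm wide, 8 mm thick
- case_lid_hinge (a point): on the hinge line, in the middle of the lid's width, at the case's rim
- case_lid_handle (a point): black knob on the lid's outer face, in the middle of the width: this point is the knob's grip, 170 mm from the hinge line and 35 mm off the outer face; the point's axes turn with the lid (x from the free edge to the hinge, z out of the outer face)
- tray: loose open stainless tray, outside 200 (x) x 160 (y) x 24 (z) mm, walls 4 mm, 700 g; origin at the centre of its underside
- tray_in (a point): centre of the tray's inner floor; z up
- mat: fixed blue mat 250 x 150 x 6 mm (x, y, z) under the two piles; origin at the centre of its underside. The piles stand about 62 mm either side of its centre along its x, two or three plates each, the plates' long sides roughly along the mat's y
- reagent: bystander: amber bottle, 60 mm across, 130 mm high; origin at the centre of its underside
- beaker: bystander: glass beaker, 70 mm across, 90 mm high; origin at the centre of its underside
- tape: bystander: red roll of tape lying flat, 84 mm across with a 52 mm hole, 30 mm high; origin at the centre of its underside

How it is judged (in metres and radians):
On the way, in this order (a step that is already met when the one before it is completed fails the run):
1. every sample carrier lies flat inside the open case (x of carrier1 in the frame of case between -0.09 and 0.09 m and y of carrier1 in the frame of case between -0.09 and 0.09 m and z of carrier1 in the frame of case between 0 and 0.062 m and angle between the z axis of each of carrier1, carrier2, carrier3, carrier4 and the z axis of case, either way round below 0.12 rad and x of carrier2 in the frame of case between -0.09 and 0.09 m and y of carrier2 in the frame of case between -0.09 and 0.09 m and z of carrier2 in the frame of case between 0 and 0.062 m and x of carrier3 in the frame of case between -0.09 and 0.09 m and y of carrier3 in the frame of case between -0.09 and 0.09 m and z of carrier3 in the frame of case between 0 and 0.062 m and x of carrier4 in the frame of case between -0.09 and 0.09 m and y of carrier4 in the frame of case between -0.09 and 0.09 m and z of carrier4 in the frame of case between 0 and 0.062 m and value of joint case_lid above 0.3 rad), for 0.3 s.
2. the lid is shut over the carriers (x of carrier1 in the frame of case between -0.09 and 0.09 m and y of carrier1 in the frame of case between -0.09 and 0.09 m and z of carrier1 in the frame of case between 0 and 0.062 m and angle between the z axis of each of carrier1, carrier2, carrier3, carrier4 and the z axis of case, either way round below 0.12 rad and x of carrier2 in the frame of case between -0.09 and 0.09 m and y of carrier2 in the frame of case between -0.09 and 0.09 m and z of carrier2 in the frame of case between 0 and 0.062 m and x of carrier3 in the frame of case between -0.09 and 0.09 m and y of carrier3 in the frame of case between -0.09 and 0.09 m and z of carrier3 in the frame of case between 0 and 0.062 m and x of carrier4 in the frame of case between -0.09 and 0.09 m and y of carrier4 in the frame of case between -0.09 and 0.09 m and z of carrier4 in the frame of case between 0 and 0.062 m and value of joint case_lid below 0.04 rad), for 0.3 s.
At the end, for the whole second after the job is handed in: Every carrier lies flat (within 7 degrees) inside the case, the lid is shut (under 0.04 rad), every spacer lies flat (within 7 degrees) inside the tray, all at rest (under 20 mm/s) (all of step 2 and x of spacer1 in the frame of tray between -0.07 and 0.07 m and y of spacer1 in the frame of tray between -0.05 and 0.05 m and z of spacer1 in the frame of tray between 0 and 0.056 m and angle between the z axis of each of spacer1, spacer2, spacer3, spacer4 and the z axis of tray, either way round below 0.12 rad and x of spacer2 in the frame of tray between -0.07 and 0.07 m and y of spacer2 in the frame of tray between -0.05 and 0.05 m and z of spacer2 in the frame of tray between 0 and 0.056 m and x of spacer3 in the frame of tray between -0.07 and 0.07 m and y of spacer3 in the frame of tray between -0.05 and 0.05 m and z of spacer3 in the frame of tray between 0 and 0.056 m and x of spacer4 in the frame of tray between -0.07 and 0.07 m and y of spacer4 in the frame of tray between -0.05 and 0.05 m and z of spacer4 in the frame of tray between 0 and 0.056 m and linear speed of each of carrier1, carrier2, carrier3, carrier4, spacer1, spacer2, spacer3, spacer4 below 0.02 m/s); the robot touches nothing.
It fails at once if two plates are carried at once (within 40 mm of each other, over 100 mm up) ((height (world z) of carrier2 above 0.1 m and distance between carrier1 and carrier2 below 0.04 m) or (height (world z) of spacer1 above 0.1 m and distance between carrier1 and spacer1 below 0.04 m) or (height (world z) of spacer2 above 0.1 m and distance between carrier1 and spacer2 below 0.04 m) or (height (world z) of spacer1 above 0.1 m and distance between carrier2 and spacer1 below 0.04 m) or (height (world z) of spacer2 above 0.1 m and distance between carrier2 and spacer2 below 0.04 m) or (height (world z) of spacer2 above 0.1 m and distance between spacer1 and spacer2 below 0.04 m) or (height (world z) of carrier3 above 0.1 m and distance between carrier1 and carrier3 below 0.04 m) or (height (world z) of spacer3 above 0.1 m and distance between carrier1 and spacer3 below 0.04 m) or (height (world z) of carrier4 above 0.1 m and distance between carrier1 and carrier4 below 0.04 m) or (height (world z) of spacer4 above 0.1 m and distance between carrier1 and spacer4 below 0.04 m) or (height (world z) of carrier3 above 0.1 m and distance between carrier2 and carrier3 below 0.04 m) or (height (world z) of spacer3 above 0.1 m and distance between carrier2 and spacer3 below 0.04 m) or (height (world z) of carrier4 above 0.1 m and distance between carrier2 and carrier4 below 0.04 m) or (height (world z) of spacer4 above 0.1 m and distance between carrier2 and spacer4 below 0.04 m) or (height (world z) of carrier3 above 0.1 m and distance between spacer1 and carrier3 below 0.04 m) or (height (world z) of spacer3 above 0.1 m and distance between spacer1 and spacer3 below 0.04 m) or (height (world z) of carrier4 above 0.1 m and distance between spacer1 and carrier4 below 0.04 m) or (height (world z) of spacer4 above 0.1 m and distance between spacer1 and spacer4 below 0.04 m) or (height (world z) of carrier3 above 0.1 m and distance between spacer2 and carrier3 below 0.04 m) or (height (world z) of spacer3 above 0.1 m and distance between spacer2 and spacer3 below 0.04 m) or (height (world z) of carrier4 above 0.1 m and distance between spacer2 and carrier4 below 0.04 m) or (height (world z) of spacer4 above 0.1 m and distance between spacer2 and spacer4 below 0.04 m)).
It fails at once if the lid slams (faster than 3 rad/s) (velocity of joint case_lid below -3 rad/s).
It fails at once if a bystander is shoved more than 30 mm or tipped (distance of any of reagent, beaker, tape from where it was at the start of the episode above 0.03 m or angle between any of reagent, beaker, tape's own z axis and vertical above 0.5 rad).
Of carrier3, spacer3, carrier4, spacer4 only 1 to 4 are there at a start; the rules pass over those that are not, and their reading is None.
At some moment in a run one of tray may be knocked a few centimetres aside while the robot is not near it.
Once in a run the grip may slacken for a moment while it holds something.
It also fails if it takes over 210 s, if anything falls off the work surface, if the arm or the gripper's body presses on something with over 40 N, if the wrist force passes 120 N, or if a joint passes its speed limit or range.

ROBOT

A 6-joint arm with a two-finger parallel gripper is mounted at the origin on the work surface. World frame = base frame: x ahead of the robot, y to its left, z up, the work surface at z = 0. Lengths are in m, angles in degrees, forces in N, time in s.
With the tool pointing down it reaches from about 0.325 to 0.9 m from the base axis. Payload 3.5 kg.
Tool frame: the origin (TCP) lies midway between the tips of the shut fingers; the grasp point (between the pads) lies env.tcp_to_grasp behind it (env.tcp_to_grasp is the distance from the TCP to the grasp point, in m); z points along the fingers, y is the line along which they close (so a half turn about z gives the same grasp; the last joint's range is limited). The gripper opens to 85 mm and grips with 20 to 120 N. Pads are 22 mm wide; open, the fingers measure 114 mm over their backs; the gripper's body (76 mm by 85 mm) begins 54 mm behind the grasp point. The pads swing forward as they close: fully open they stand 13 mm farther back than shut.
Start: joints at [60.825, 15.837, -1.513, 72.651, 0, 84.076], TCP at [0.247, 0.574, 0.231] pointing down, gripper open.
Joint ranges: [-178.77, 178.77], [-48.84, 107.48], [-61.69, 71.31], [-111.58, 123.2], [-90, 87.43], [-180, 180]. Speed limits (degrees/s): [147.25, 147.25, 180, 180, 180, 180].

INTERFACE

Orientations are given as [roll, pitch, yaw] about the fixed x, y, z axes, in that order (R = Rz(yaw) Ry(pitch) Rx(roll)).
In Python, from rig import env gives the robot as it stands.
- The arm moves only by the tool drive_tool, never from a script. Its argument "plan" is a list of rows, each a list of 7 numbers: the shift along the tool's x, y, z in units of 0.2 m (1.0 is 0.2 m), then the turn, a rotation vector about the tool's x, y, z in units of 0.5 rad (1.0 is 0.5 rad), then the opening, from -1 (shut) to 1 (fully open). In form: [[tx, ty, tz, wx, wy, wz, fingers], ...]. A call has 1 to 20 rows; each row shifts and turns the commanded pose from where the row before left it, along the tool's axes as they then stand; what a row does not reach is not made up. A row lasts 1/8 s, in which the tool goes at most 62.5 mm and 10.7 degrees, less where a joint would pass 70% of its speed; a pose out of reach is approached as far as the arm can. A call with a number of a shift or a turn outside -1 to 1 is refused whole. A call with a gripper value outside its range is refused whole. The fingers move at their own pace and stop on an object; "newtons" is the grip in N (left out, the last holds). Time passes only in rows, so rows that do not move let the fingers close. It gives the time, the measured TCP pose, the force, the opening and the grip force at its end, in the units of the state.
- env.sense(): the state, without advancing time (a new reading comes with each control period).
- env.capture(name): name is "side" or "top"; returns a dict with "pixels" (420x560x3 uint8, blue, green, red), "mtx" (3x3 intrinsics, pixels), "k1" (the pictures are not rectified: a ray, as slopes to the right and down, at radius r is drawn at 1 + k1 r^2 times it, then the intrinsics apply), "world_from_camera" (4x4, takes a point from camera to world coordinates). Camera axes: x right, y down, z forward; pixel columns grow to the right and rows downward; lengths in m; the calibration is good to about 2 mm. A picture is of the moment at which its call begins. There is no depth.
- env.close_job(): hands the job in; it is judged then, once.
The state is a dict: "time_s": time; "q": joint angles; "qd": joint speeds; "joint_torque": joint torques, N m; "eef_pos": TCP position; "tcp_rot": TCP orientation; "force": force on the tool from outside, world axes, zero at the start; "ft_torque": the same for the moment, N m; "grip_width": opening from 0.0 (shut) to 1.0 (fully open); "grip_force": force on a finger pad.
Only numpy, scipy, OpenCV 4.12 (cv2) and the standard library are available. Lean on these libraries where they do the work, as an engineer would, in place of code of your own. Each camera call takes 0.05 s, during which the arm holds its last target. There are 200 camera calls.

## Working session

There is one attempt and no reset: what is moved stays moved. The work goes in short steps, Python scripts to look and compute and a tool call to move; the robot and the scene stay as the last step left them, time stands still between calls to the robot, and variables do not carry over. Pictures are saved under pics/ and viewed, at most 14 in all, crops included, and the job is handed in when it is done.

Besides the shell and the picture viewer there is one more tool, called after ">>>" by a JSON object that holds its "op" and its "data", one argument or row to a line. drive_tool: Moves the arm, as the interface text tells. Its arguments: {"type":"object","properties":{"plan":{"type":"array"},"newtons":{"type":"number"}},"required":["plan"]}

```bash
ls; mkdir -p pics; python3 - <<'E'
from rig import env
import cv2
print(env.sense(), env.tcp_to_grasp)
for n in("top","side"):
    c=env.capture(n); cv2.imwrite(f"pics/{n}0.png",c["pixels"]); print(n,c["mtx"],c["k1"],c["world_from_camera"])
E
```

```text
pics
{'time_s': 0.0, 'q': array([ 6.08249592e+01,  1.58796276e+01, -1.59911597e+00,  7.26490646e+01,
       -7.29531928e-04,  8.40750771e+01]), 'qd': array([-0.02620195,  0.02944258, -0.04797988, -0.03012905,  0.04138841,
       -0.00505617]), 'joint_torque': array([ 2.17033994e-03, -4.45505762e+01,  2.95202476e+01,  1.63626659e-02,
       -1.72232724e-06, -1.55171671e-05]), 'eef_pos': array([0.24635248, 0.57355281, 0.23013437]), 'tcp_rot': array([-1.79872799e+02, -1.24673790e-02,  1.56749869e+02]), 'force': array([-0.19043063, -0.40073141, -0.07970601]), 'ft_torque': array([-0.0136268 , -0.04772767, -0.02227644]), 'grip_force': 0.0, 'grip_width': 1.0001862198612081} 0.0187
top [[404.33559625   0.         275.9251061 ]
 [  0.         404.33559625 204.70937093]
 [  0.           0.           1.        ]] -0.11506770487532392 [[-0.01323374 -0.99169576  0.1279234   0.45600364]
 [-0.9998082   0.01127649 -0.01601236  0.04629535]
 [ 0.01443687 -0.12811077 -0.99165478  1.18096072]
 [ 0.          0.          0.          1.        ]]
side [[517.29310909   0.         274.18085847]
 [  0.         517.29310909 208.59688666]
 [  0.           0.           1.        ]] -0.0051208862300072735 [[ 0.88697892 -0.27749368  0.36914178  0.14513981]
 [-0.4618065  -0.53603975  0.70667966 -0.8053861 ]
 [ 0.00177553 -0.79728204 -0.60360434  0.83577655]
 [ 0.          0.          0.          1.        ]]
```

View pics/top0.png

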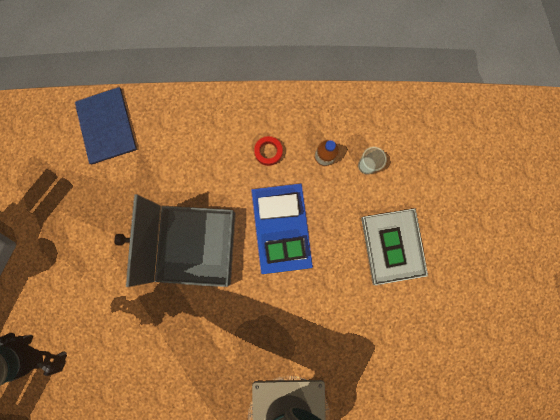

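View pics/side0.png

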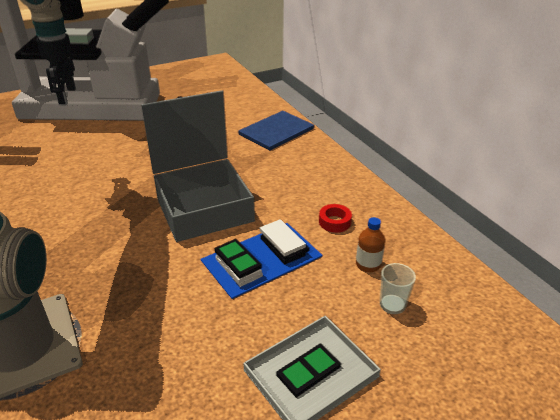

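The top view shows the case at about (195,245) with its lid standing at the left, the mat at (282,228), the tray at (395,247) holding a carrier that belongs in the case, and the bystanders at (268,150), (328,152) and (373,160). The side view shows the left pile topped with a carrier and the right pile topped with a white spacer.

```bash
python3 - <<'E'
import cv2,numpy as np
t=cv2.imread("pics/top0.png");s=cv2.imread("pics/side0.png")
a=cv2.resize(t[170:300,110:440],None,fx=2.4,fy=2.4,interpolation=cv2.INTER_CUBIC)
b=cv2.resize(s[205:305,190:335],None,fx=2.72,fy=2.72,interpolation=cv2.INTER_CUBIC)
c=cv2.resize(s[310:420,235:395],None,fx=2.47,fy=2.47,interpolation=cv2.INTER_CUBIC)
print(a.shape,b.shape,c.shape)
o=np.zeros((600,800,3),np.uint8)
o[:312,:792]=a[:312,:792];o[312:584,:394]=b[:272,:394];o[312:584,400:795]=c[:272,:395]
cv2.imwrite("pics/z0.png",o)
E
```

```text
(312, 792, 3) (272, 394, 3) (272, 395, 3)
```

View pics/z0.png

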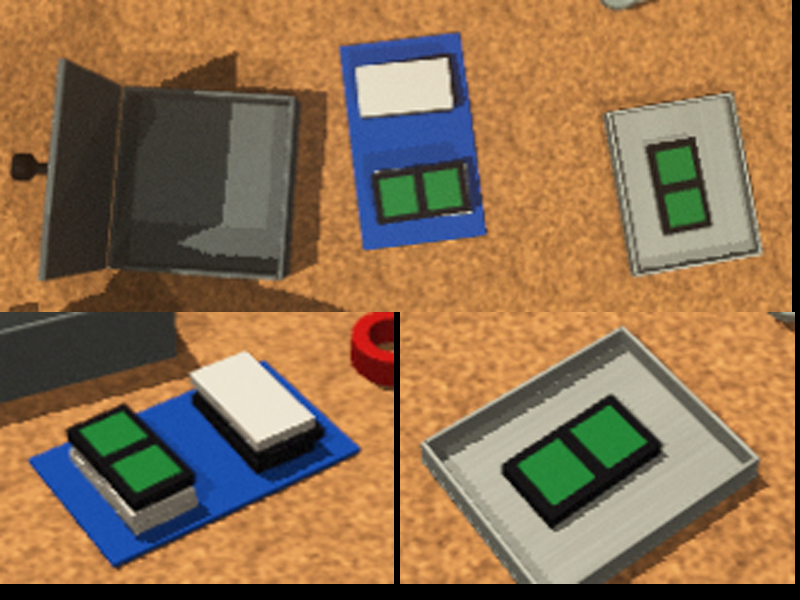

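The near pile shows a carrier over a white block, the far pile a spacer over black plates, and the tray one carrier. I'll triangulate the corners I read off this crop.

```bash
cat > h.py <<'E'
import numpy as np,cv2
from rig import env
CAL={"top":(np.array([[404.33559625,0,275.9251061],[0,404.33559625,204.70937093],[0,0,1]]),-0.11506770487532392,np.array([[-0.01323374,-0.99169576,0.1279234,0.45600364],[-0.9998082,0.01127649,-0.01601236,0.04629535],[0.01443687,-0.12811077,-0.99165478,1.18096072]])),
"side":(np.array([[517.29310909,0,274.18085847],[0,517.29310909,208.59688666],[0,0,1]]),-0.0051208862300072735,np.array([[0.88697892,-0.27749368,0.36914178,0.14513981],[-0.4618065,-0.53603975,0.70667966,-0.8053861],[0.00177553,-0.79728204,-0.60360434,0.83577655]]))}
def ray(cam,p):
    K,k1,W=CAL[cam]; n=cv2.undistortPoints(np.array([[p]],float),K,np.array([k1,0,0,0.]))[0,0]
    return W[:,3],W[:,:3]@np.r_[n,1]
def onz(cam,p,z):
    o,d=ray(cam,p); return o+d*(z-o[2])/d[2]
def tri(pt,ps):
    o1,d1=ray("top",pt);o2,d2=ray("side",ps)
    d1=d1/np.linalg.norm(d1);d2=d2/np.linalg.norm(d2)
    s=np.linalg.lstsq(np.c_[d1,-d2],o2-o1,rcond=None)[0]
    a=o1+s[0]*d1;b=o2+s[1]*d2
    return (a+b)/2,np.linalg.norm(a-b)
def proj(cam,P):
    K,k1,W=CAL[cam]; R=W[:,:3].T
    return cv2.projectPoints(np.array(P,float).reshape(-1,3),cv2.Rodrigues(R)[0],-R@W[:,3],K,np.array([k1,0,0,0.]))[0][:,0]
def snap(name):
    c=env.capture(name); return c["pixels"]
E
python3 - <<'E'
from h import *
np.set_printoptions(precision=4,suppress=True)
T=lambda p:(110+p[0]/2.4,170+p[1]/2.4)
B=lambda p:(190+p[0]/2.72,205+(p[1]-312)/2.72)
C=lambda p:(235+(p[0]-400)/2.47,310+(p[1]-312)/2.47)
S={"mat":([(342,47),(459,33),(486,234),(364,249)],[(268,360),(360,450),(117,566),(30,462)],B),
"far":([(355,67),(449,58),(453,108),(360,116)],[(244,352),(317,421),(259,445),(191,380)],B),
"near":([(373,175),(466,162),(470,208),(379,223)],[(125,405),(194,473),(138,505),(68,436)],B),
"trayc":([(647,144),(694,137),(711,227),(664,235)],[(613,397),(662,440),(556,525),(502,465)],C),
"tray":([(605,113),(733,94),(635,274)],[(622,328),(758,462),(422,445)],C)}
for k,(t,s,f) in S.items():
    P=np.array([tri(T(a),f(b))[0] for a,b in zip(t,s)]); print(k,P.tolist() and P, "err",[round(tri(T(a),f(b))[1]*1e3,1) for a,b in zip(t,s)])
    print("  mean",P.mean(0),"edge angles",np.degrees(np.arctan2(*(P[1]-P[0])[[1,0]])),np.degrees(np.arctan2(*(P[0]-P[-1])[[1,0]])))
for p in [(122,88),(299,98),(286,275),(107,268)]: print("case",onz("top",T(p),.078))
for p in [(605,113),(733,94),(762,255),(635,274)]: print("tray",onz("top",T(p),.024))
E
```

```text
mat [[ 0.6548  0.0949  0.0076]
 [ 0.6698 -0.0486  0.0036]
 [ 0.4246 -0.0764  0.0044]
 [ 0.4081  0.0709  0.0026]] err [np.float64(3.9), np.float64(0.4), np.float64(2.2), np.float64(0.9)]
  mean [0.5393 0.0102 0.0046] edge angles -84.02378619138908 5.550792354811526
far [[ 0.623   0.0791  0.0404]
 [ 0.6333 -0.0332  0.0399]
 [ 0.574  -0.037   0.0399]
 [ 0.5657  0.0736  0.033 ]] err [np.float64(0.6), np.float64(0.9), np.float64(2.2), np.float64(0.5)]
  mean [0.599  0.0206 0.0383] edge angles -84.72606232378324 5.471400385111156
near [[ 0.4951  0.0588  0.0425]
 [ 0.5084 -0.0499  0.0472]
 [ 0.4553 -0.0544  0.0389]
 [ 0.439   0.0525  0.0347]] err [np.float64(0.1), np.float64(0.6), np.float64(0.5), np.float64(0.2)]
  mean [0.4744 0.0018 0.0408] edge angles -83.05211111646231 6.40065920513783
trayc [[ 0.528  -0.2746  0.0119]
 [ 0.5356 -0.3314  0.0201]
 [ 0.4286 -0.3516  0.0114]
 [ 0.4186 -0.2911  0.0142]] err [np.float64(1.6), np.float64(0.5), np.float64(4.9), np.float64(0.7)]
  mean [ 0.4777 -0.3122  0.0144] edge angles -82.4196090334068 8.53399490155832
tray [[ 0.5669 -0.2228  0.0199]
 [ 0.5872 -0.3823  0.0226]
 [ 0.3722 -0.2518  0.0204]] err [np.float64(0.6), np.float64(0.7), np.float64(1.8)]
  mean [ 0.5088 -0.2856  0.021 ] edge angles -82.74392111304908 8.470645962991892
case [0.5964 0.3467 0.078 ]
case [0.5826 0.1422 0.078 ]
case [0.3828 0.1573 0.078 ]
case [0.3915 0.3605 0.078 ]
tray [ 0.5662 -0.2217  0.024 ]
tray [ 0.5874 -0.382   0.024 ]
tray [ 0.3915 -0.4084  0.024 ]
tray [ 0.3732 -0.2511  0.024 ]
```

The mat top reads about 6 mm and both pile tops about 42 mm, so there are three plates in each. The tray carrier's top is at about 16 mm, so it lies on the tray floor. First I'll raise clear of the lid, turn, and go over the near pile.

>>> {"op": "drive_tool", "data": {
  "plan": [
    [0,0,-0.1,0,0,0.35,1],
    [0,0,-0.1,0,0,0.35,1],
    [0,0,-0.1,0,0,0.35,1],
    [0,0,-0.1,0,0,0.35,1],
    [0,0,-0.1,0,0,0.35,1],
    [0,0,-0.1,0,0,0.353,1],
    [-0.212,0.0577,0,0,0,0,1],
    [-0.212,0.0577,0,0,0,0,1],
    [-0.212,0.0577,0,0,0,0,1],
    [-0.212,0.0577,0,0,0,0,1],
    [-0.212,0.0577,0,0,0,0,1],
    [-0.212,0.0577,0,0,0,0,1],
    [-0.212,0.0577,0,0,0,0,1],
    [-0.212,0.0577,0,0,0,0,1],
    [-0.212,0.0577,0,0,0,0,1],
    [-0.212,0.0577,0,0,0,0,1],
    [-0.212,0.0577,0,0,0,0,1],
    [-0.212,0.0577,0,0,0,0,1],
    [-0.212,0.0577,0,0,0,0,1],
    [-0.212,0.0577,0,0,0,0,1]
  ],
  "newtons": 50
}}

```text
time_s: 2.6
eef_pos: [0.4745, 0.0014, 0.3509]
tcp_rot: [-180.0, -0.0, 96.5]
force: [0.2, 0.0, 0.8]
grip_width: 1.0
grip_force: 0.0
```

```bash
cat >> h.py <<'E'
def go(x,y,z,yaw):
    "units to move: turn about tool z first, then shift in tool axes"
    s=env.sense(); p=s["eef_pos"]; r=s["tcp_rot"]
    w=-np.radians((yaw-r[2]+180)%360-180)/.5; c,sn=np.cos(np.radians(yaw)),np.sin(np.radians(yaw))
    d=np.array([x,y,z])-p
    print("t",round(s["time_s"],2),"at",p.round(4),r.round(2),"w",s["grip_width"].round(3),"F",round(float(s["grip_force"]),1),s["force"].round(1))
    print("turn z %.3f  shift x %.4f y %.4f z %.4f"%(w,(c*d[0]+sn*d[1])/.2,(sn*d[0]-c*d[1])/.2,-d[2]/.2))
E
python3 -c "
from h import *
go(.474,.002,.029,96.5)"
```

```text
Traceback (most recent call last):
  File "h.py", line 26, in go
    print("t",round(s["time_s"],2),"at",p.round(4),r.round(2),"w",s["grip_width"].round(3),"F",round(float(s["grip_force"]),1),s["force"].round(1))
                                                                  ^^^^^^^^^^^^^^^^^^^^^
AttributeError: 'float' object has no attribute 'round'
```

>>> {"op": "drive_tool", "data": {
  "plan": [
    [0,0,0.18,0,0,0,1],
    [0,0,0.2,0,0,0,1],
    [0,0,0.2,0,0,0,1],
    [0,0,0.2,0,0,0,1],
    [0,0,0.2,0,0,0,1],
    [0,0,0.2,0,0,0,1],
    [0,0,0.18,0,0,0,1],
    [0,0,0.15,0,0,0,1],
    [0,0,0.095,0,0,0,1],
    [0,0,0,0,0,0,1],
    [0,0,0,0,0,0,0.3]
  ]
}}

```text
time_s: 3.98
eef_pos: [0.4749, 0.0027, 0.0308]
tcp_rot: [180.0, 0.0, 96.5]
force: [0.5, 0.7, 0.6]
grip_width: 0.816
grip_force: 0.0
```

```bash
sed -i 's/s\["grip_width"\].round(3)/round(float(s["grip_width"]),3)/' h.py; python3 - <<'E'
from h import *
go(.474,.002,.029,96.5)
a=snap("side")[190:310,180:340]; b=snap("top")[170:300,200:370]
o=np.zeros((600,800,3),np.uint8)
a=cv2.resize(a,None,fx=5,fy=5,interpolation=cv2.INTER_CUBIC)
cv2.imwrite("pics/p1.png",a)
E
```

```text
t 3.98 at [0.4749 0.0027 0.0308] [1.7996e+02 1.0000e-02 9.6500e+01] w 0.816 F 0.0 [0.5 0.7 0.6]
turn z 0.000  shift x -0.0029 y -0.0049 z 0.0092
```

View pics/p1.png

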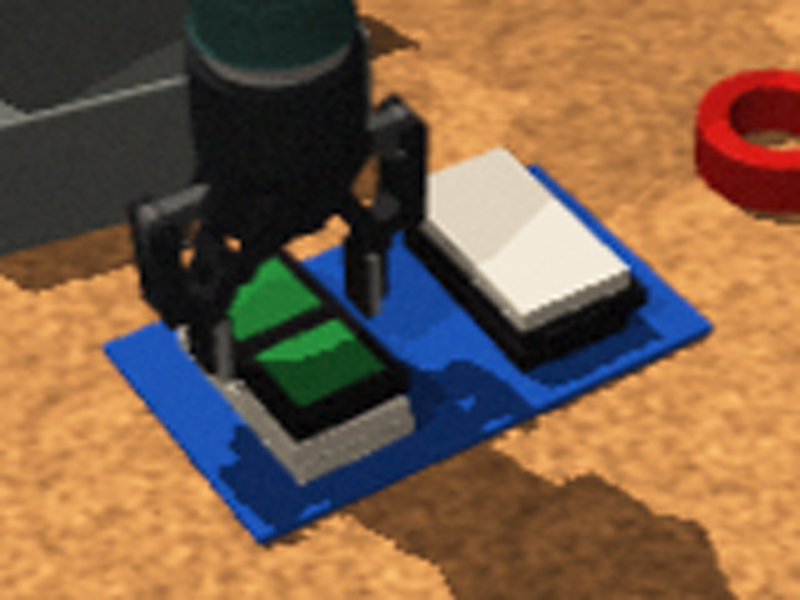

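The fingers straddle the near carrier. The left tip ends at about crop (220,378) and the right at (372,315). I'll work out the tip height from these.

```bash
python3 - <<'E'
from h import *
yaw=np.radians(96.5);X=np.array([np.cos(yaw),np.sin(yaw)]);Y=np.array([np.sin(yaw),-np.cos(yaw)])
for s in(-1,1):
  for z in(.03,.035,.04,.045):
    q=np.array([.4749,.0027])+s*Y*.036-X*.011
    print(s,z,((proj("side",[*q,z])[0]-[180,190])*5).round())
E
```

```text
-1 0.03 [234. 396.]
-1 0.035 [234. 388.]
-1 0.04 [233. 380.]
-1 0.045 [232. 371.]
1 0.03 [370. 335.]
1 0.035 [370. 327.]
1 0.04 [370. 319.]
1 0.045 [370. 311.]
```

Tips stand about 10 mm above the TCP at this opening, roughly 8 mm at 60 mm. I'll lower 4 mm, grip, and lift.

>>> {"op": "drive_tool", "data": {
  "plan": [
    [0,-0.003,0.02,0,0,0,0.3],
    [0,0,0,0,0,0,0.3],
    [0,0,0,0,0,0,-0.3],
    [0,0,0,0,0,0,-0.3],
    [0,0,0,0,0,0,-0.3],
    [0,0,0,0,0,0,-0.3],
    [0,0,-0.05,0,0,0,-0.3],
    [0,0,-0.05,0,0,0,-0.3],
    [0,0,-0.05,0,0,0,-0.3],
    [0,0,0,0,0,0,-0.3]
  ]
}}

```text
time_s: 5.32
eef_pos: [0.4747, 0.0026, 0.0571]
tcp_rot: [179.9, 0.0, 96.5]
force: [-0.1, 0.1, -1.3]
grip_width: 0.683
grip_force: 37.3
```

```bash
python3 - <<'E'
from h import *
go(.488,.246,.17,96.5)
a=snap("side")[190:310,180:340]
cv2.imwrite("pics/p2.png",cv2.resize(a,None,fx=4,fy=4,interpolation=cv2.INTER_CUBIC))
E
```

```text
t 5.33 at [0.4747 0.0026 0.0571] [1.799e+02 3.000e-02 9.650e+01] w 0.683 F 37.3 [-0.1  0.1 -1.3]
turn z 0.000  shift x 1.2018 y 0.2039 z -0.5644
```

View pics/p2.png

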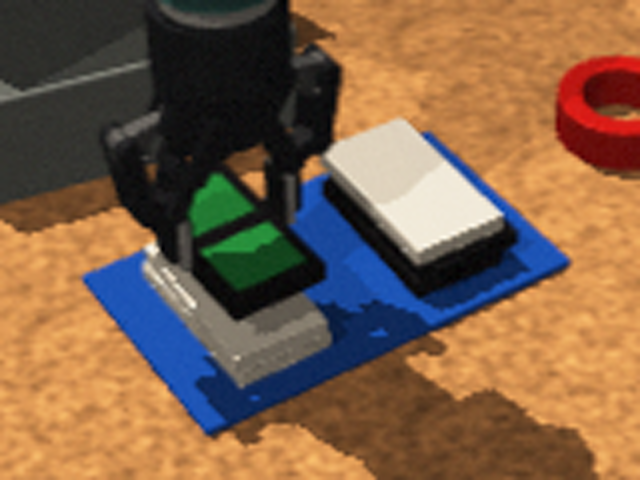

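Only the carrier came up, and two white spacers remain below it. Next is hover over the case.

>>> {"op": "drive_tool", "data": {
  "plan": [
    [0,0,-0.18,0,0,0,-0.3],
    [0,0,-0.2,0,0,0,-0.3],
    [0.1,0.017,-0.185,0,0,0,-0.3],
    [0.2,0.034,0,0,0,0,-0.3],
    [0.2,0.034,0,0,0,0,-0.3],
    [0.2,0.034,0,0,0,0,-0.3],
    [0.2,0.034,0,0,0,0,-0.3],
    [0.2,0.034,0,0,0,0,-0.3],
    [0.1,0.017,0,0,0,0,-0.3],
    [0,0,0,0,0,0,-0.3]
  ]
}}

```text
time_s: 6.62
eef_pos: [0.4869, 0.2464, 0.1686]
tcp_rot: [-179.9, 0.0, 96.6]
force: [-0.8, -0.3, -1.2]
grip_width: 0.682
grip_force: 57.0
```

>>> {"op": "drive_tool", "data": {
  "plan": [
    [0,0,0.15,0,0,0,-0.3],
    [0,0,0.18,0,0,0,-0.3],
    [0,0,0.18,0,0,0,-0.3],
    [0,0,0.15,0,0,0,-0.3],
    [0,0,0.1,0,0,0,-0.3],
    [0,0,0.05,0,0,0,-0.3],
    [0,0,0,0,0,0,-0.3],
    [0,0,0,0,0,0,0.5],
    [0,0,0,0,0,0,1],
    [0,0,0,0,0,0,1],
    [0,0,-0.15,0,0,0,1],
    [0,0,-0.2,0,0,0,1],
    [0,0,-0.2,0,0,0,1],
    [0,0,-0.2,0,0,0,1],
    [0,0,-0.2,0,0,0,1],
    [0,0,0,0,0,0,1]
  ]
}}

```text
time_s: 8.62
eef_pos: [0.49, 0.2469, 0.2015]
tcp_rot: [179.5, -0.1, 96.5]
force: [-0.1, 0.0, 1.0]
grip_width: 1.002
grip_force: 0.0
```

```bash
python3 - <<'E'
from h import *
go(.478,-.312,.19,98.5-90)
E
```

```text
t 8.62 at [0.49   0.2469 0.2015] [ 1.7953e+02 -1.1000e-01  9.6510e+01] w 1.002 F 0.0 [-0.1  0.   1. ]
turn z 3.072  shift x -0.4726 y 2.7547 z 0.0575
```

```bash
cat >> h.py <<'E'
def blob(img,mask,z,lo=60):
    "min-area rects of mask blobs in the top view, laid on plane z"
    for c in cv2.findContours(mask.astype(np.uint8),cv2.RETR_EXTERNAL,cv2.CHAIN_APPROX_NONE)[0]:
        if cv2.contourArea(c)<lo: continue
        w=np.array([onz("top",p,z)[:2] for p in c[:,0,:].astype(float)],np.float32)
        (x,y),(a,b),t=cv2.minAreaRect(w); print("blob z%.3f c %.4f %.4f size %.3f %.3f ang %.1f"%(z,x,y,a,b,t), "px",c[:,0].mean(0).round())
def green(img,x0=0):
    h=cv2.cvtColor(img,cv2.COLOR_BGR2HSV); m=cv2.inRange(h,(50,100,40),(75,255,255)); m=cv2.morphologyEx(m,cv2.MORPH_CLOSE,np.ones((5,5))); m[:,:x0]=0; return m
def grey(img,lo,x0=0,x1=560,smax=60):
    h=cv2.cvtColor(img,cv2.COLOR_BGR2HSV); m=cv2.inRange(h,(0,0,lo),(179,smax,255)); m[:,:x0]=0; m[:,x1:]=0; m[:180]=0; m[320:]=0
    return cv2.morphologyEx(m,cv2.MORPH_CLOSE,np.ones((3,3)))
E
python3 - <<'E'
from h import *
for im in(cv2.imread("pics/top0.png"),snap("top")):
    print("green");blob(im,green(im,320),.016)
    print("tray");blob(im,grey(im,100,340),.024,500)
    print("white");blob(im,grey(im,110,240,330,40),.042,100)
    blob(im,grey(im,110,240,330,40),.030,100)
E
```

```text
green
blob z0.016 c 0.4775 -0.3118 size 0.094 0.046 ang 9.3 px [393. 247.]
tray
blob z0.024 c 0.4808 -0.3135 size 0.199 0.164 ang 8.0 px [394. 246.]
white
blob z0.042 c 0.5990 0.0222 size 0.061 0.111 ang 5.1 px [278. 206.]
blob z0.030 c 0.6005 0.0219 size 0.062 0.112 ang 5.1 px [278. 206.]
green
blob z0.016 c 0.4775 -0.3118 size 0.094 0.045 ang 9.9 px [393. 247.]
tray
blob z0.024 c 0.4807 -0.3132 size 0.199 0.164 ang 7.8 px [394. 246.]
white
blob z0.042 c 0.4745 0.0160 size 0.060 0.085 ang 5.7 px [280. 250.]
blob z0.030 c 0.4747 0.0157 size 0.060 0.086 ang 5.7 px [280. 250.]
```

>>> {"op": "drive_tool", "data": {
  "plan": [
    [-0.2,-0.026,0,0,0,0,1],
    [-0.28,-0.038,0,0,0,0,1],
    [-0.28,-0.038,0,0,0,0,1],
    [-0.28,-0.038,0,0,0,0,1],
    [-0.28,-0.038,0,0,0,0,1],
    [-0.28,-0.038,0,0,0,0,1],
    [-0.28,-0.038,0,0,0,0,1],
    [-0.28,-0.038,0,0,0,0,1],
    [-0.28,-0.038,0,0,0,0,1],
    [-0.2,-0.026,0,0,0,0,1],
    [-0.13,-0.02,0,0,0,0,1],
    [0,0,0,0,0,0.34,1],
    [0,0,0,0,0,0.34,1],
    [0,0,0,0,0,0.34,1],
    [0,0,0,0,0,0.34,1],
    [0,0,0,0,0,0.34,1],
    [0,0,0,0,0,0.34,1],
    [0,0,0,0,0,0.34,1],
    [0,0,0,0,0,0.34,1],
    [0,0,0,0,0,0.34,1]
  ]
}}

```text
time_s: 11.18
eef_pos: [0.4741, -0.3122, 0.195]
tcp_rot: [-179.8, 0.2, 8.5]
force: [-0.9, 0.8, 0.0]
grip_width: 1.001
grip_force: 0.0
```

```bash
python3 - <<'E'
from h import *
go(.4775,-.312,.001,9)
E
```

```text
t 11.18 at [ 0.4741 -0.3122  0.195 ] [-1.7983e+02  1.5000e-01  8.5200e+00] w 1.001 F 0.0 [-0.9  0.8  0. ]
turn z -0.017  shift x 0.0169 y 0.0015 z 0.9702
```

>>> {"op": "drive_tool", "data": {
  "plan": [
    [0.017,0,0.15,0,0,0,1],
    [0,0,0.2,0,0,0,1],
    [0,0,0.2,0,0,0,1],
    [0,0,0.2,0,0,0,1],
    [0,0,0.12,0,0,0,1],
    [0,0,0.07,0,0,0,1],
    [0,0,0.025,0,0,0,1],
    [0,0,0,0,0,0,0.3],
    [0,0,0,0,0,0,-0.3],
    [0,0,0,0,0,0,-0.3],
    [0,0,0,0,0,0,-0.3],
    [0,0,0,0,0,0,-0.3],
    [0,0,0,0,0,0,-0.3]
  ]
}}

```text
time_s: 12.8
eef_pos: [0.4798, -0.3136, 0.0057]
tcp_rot: [179.9, -0.1, 8.8]
force: [0.0, -0.6, 6.4]
grip_width: 0.677
grip_force: 54.2
```

>>> {"op": "drive_tool", "data": {
  "plan": [
    [0,0,0,0,0,0,0.4],
    [0,0,0,0,0,0,0.4],
    [0,0,0,0,0,0,0.4]
  ]
}}

```text
time_s: 13.18
eef_pos: [0.4793, -0.3133, 0.0051]
tcp_rot: [179.9, -0.1, 8.8]
force: [-0.5, -0.5, 6.0]
grip_width: 0.702
grip_force: 6.1
```

>>> {"op": "drive_tool", "data": {
  "plan": [
    [0,0,0,0,0,0,0.7],
    [0,0,0,0,0,0,0.7],
    [0,0,0,0,0,0,0.7]
  ]
}}

```text
time_s: 13.55
eef_pos: [0.4781, -0.3123, 0.0038]
tcp_rot: [-179.9, 0.0, 8.8]
force: [-0.1, 0.0, -0.0]
grip_width: 0.851
grip_force: 0.0
```

```bash
python3 - <<'E'
from h import *
go(.4775,-.312,.001,9)
a=snap("side")[300:420,230:390]
cv2.imwrite("pics/p3.png",cv2.resize(a,None,fx=5,fy=5,interpolation=cv2.INTER_CUBIC))
E
```

```text
t 13.55 at [ 0.4781 -0.3123  0.0038] [-1.7995e+02  5.0000e-02  8.8400e+00] w 0.851 F 0.0 [-0.1  0.  -0. ]
turn z -0.006  shift x -0.0029 y -0.0017 z 0.0140
```

View pics/p3.png

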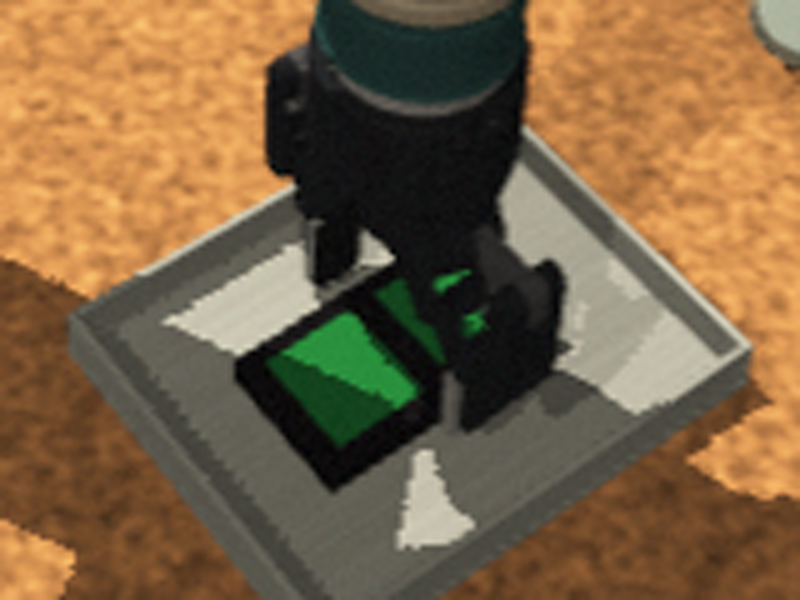

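The fingers straddle the carrier clear of the tray floor; the upward force came from the pads swinging forward as they gripped. I'll lower 2.5 mm and grip gently.

>>> {"op": "drive_tool", "data": {
  "plan": [
    [-0.003,0,0.013,0,0,0,0.7],
    [0,0,0,0,0,0,0.3],
    [0,0,0,0,0,0,-0.3],
    [0,0,0,0,0,0,-0.3],
    [0,0,0,0,0,0,-0.3],
    [0,0,0,0,0,0,-0.3]
  ],
  "newtons": 30
}}

```text
time_s: 14.35
eef_pos: [0.4779, -0.3127, 0.0016]
tcp_rot: [-180.0, 0.0, 8.8]
force: [-0.3, -0.7, -0.5]
grip_width: 0.692
grip_force: 33.1
```

>>> {"op": "drive_tool", "data": {
  "plan": [
    [0,0,0,0,0,0,-0.3],
    [0,0,-0.1,0,0,0,-0.3],
    [0,0,-0.2,0,0,0,-0.3],
    [0,0,-0.2,0,0,0,-0.3],
    [0,0,-0.2,0,0,0,-0.3],
    [0,0,-0.2,0,0,0,-0.3],
    [0,0,0,0,0,-0.34,-0.3],
    [0,0,0,0,0,-0.34,-0.3],
    [0,0,0,0,0,-0.34,-0.3],
    [0,0,0,0,0,-0.34,-0.3],
    [0,0,0,0,0,-0.34,-0.3],
    [0,0,0,0,0,-0.34,-0.3],
    [0,0,0,0,0,-0.34,-0.3],
    [0,0,0,0,0,-0.34,-0.3],
    [0,0,0,0,0,-0.338,-0.3],
    [0,0,0,0,0,0,-0.3]
  ],
  "newtons": 60
}}

```text
time_s: 16.35
eef_pos: [0.4778, -0.3126, 0.1815]
tcp_rot: [-180.0, -0.0, 96.3]
force: [-0.2, 0.0, -1.3]
grip_width: 0.683
grip_force: 64.5
```

```bash
python3 - <<'E'
from h import *
go(.488,.246,.18,96.5)
E
```

```text
t 16.35 at [ 0.4778 -0.3126  0.1815] [-1.7998e+02 -2.0000e-02  9.6330e+01] w 0.683 F 64.5 [-0.2  0.  -1.3]
turn z -0.006  shift x 2.7692 y 0.3668 z 0.0073
```

>>> {"op": "drive_tool", "data": {
  "plan": [
    [0.15,0.02,0,0,0,0,-0.3],
    [0.25,0.033,0,0,0,0,-0.3],
    [0.25,0.033,0,0,0,0,-0.3],
    [0.25,0.033,0,0,0,0,-0.3],
    [0.25,0.033,0,0,0,0,-0.3],
    [0.25,0.033,0,0,0,0,-0.3],
    [0.25,0.033,0,0,0,0,-0.3],
    [0.25,0.033,0,0,0,0,-0.3],
    [0.25,0.033,0,0,0,0,-0.3],
    [0.25,0.033,0,0,0,0,-0.3],
    [0.2,0.026,0,0,0,0,-0.3],
    [0.12,0.016,0,0,0,0,-0.3],
    [0.05,0.008,0,0,0,0,-0.3],
    [0,0,0,0,0,0,-0.3]
  ]
}}

```text
time_s: 18.1
eef_pos: [0.4887, 0.246, 0.1816]
tcp_rot: [-180.0, 0.0, 96.4]
force: [0.3, -0.1, -0.7]
grip_width: 0.683
grip_force: 64.5
```

```bash
python3 - <<'E'
from h import *
go(.488,.246,.018,96.5)
im=snap("top")
print("tray");blob(im,grey(im,100,340),.024,500)
E
```

```text
t 18.1 at [0.4887 0.246  0.1816] [-1.7998e+02  3.0000e-02  9.6410e+01] w 0.683 F 64.5 [ 0.3 -0.1 -0.7]
turn z -0.003  shift x 0.0006 y -0.0034 z 0.8179
tray
blob z0.024 c 0.4806 -0.3134 size 0.199 0.163 ang 8.1 px [394. 246.]
```

>>> {"op": "drive_tool", "data": {
  "plan": [
    [0,0,0.15,0,0,0,-0.3],
    [0,0,0.18,0,0,0,-0.3],
    [0,0,0.18,0,0,0,-0.3],
    [0,0,0.15,0,0,0,-0.3],
    [0,0,0.1,0,0,0,-0.3],
    [0,0,0.06,0,0,0,-0.3],
    [0,0,0,0,0,0,-0.3],
    [0,0,0,0,0,0,0.5],
    [0,0,0,0,0,0,1],
    [0,0,0,0,0,0,1],
    [0,0,-0.15,0,0,0,1],
    [0,0,-0.2,0,0,0,1],
    [0,0,-0.2,0,0,0,1],
    [0,0,-0.2,0,0,0,1],
    [0,0,-0.1,0,0,0,1],
    [0,0,0,0,0,0,1]
  ]
}}

```text
time_s: 20.15
eef_pos: [0.4903, 0.2466, 0.19]
tcp_rot: [179.7, -0.1, 96.5]
force: [0.7, -0.0, -0.3]
grip_width: 0.999
grip_force: 0.0
```

```bash
python3 - <<'E'
from h import *
go(.474,.004,.016,96)
im=snap("top")
print("tray");blob(im,grey(im,100,340),.024,500)
print("w");blob(im,grey(im,110,240,330,40),.030,100)
cv2.imwrite("pics/z1.png",cv2.resize(im[170:300,110:330],None,fx=3.6,fy=3.6,interpolation=cv2.INTER_CUBIC))
E
```

```text
t 20.15 at [0.4903 0.2466 0.19  ] [ 1.7972e+02 -6.0000e-02  9.6460e+01] w 0.999 F 0.0 [ 0.7 -0.  -0.3]
turn z 0.016  shift x -1.1979 y -0.2079 z 0.8701
tray
blob z0.024 c 0.4807 -0.3137 size 0.199 0.164 ang 8.1 px [394. 246.]
w
blob z0.030 c 0.4742 0.0213 size 0.060 0.074 ang 5.6 px [278. 251.]
```

View pics/z1.png

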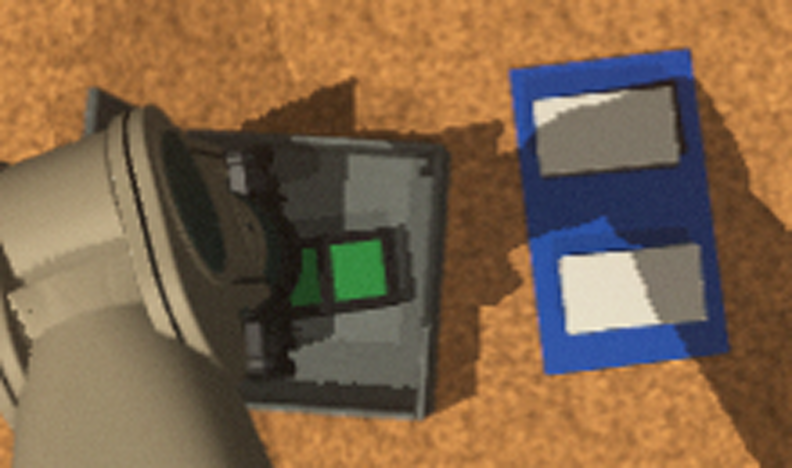

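The spacer on the near pile is centred at about crop (633,288), and the second carrier lies flat on the first in the case. Picking up that spacer.

>>> {"op": "drive_tool", "data": {
  "plan": [
    [-0.15,-0.026,0,0,0,0,1],
    [-0.25,-0.044,0,0,0,0,1],
    [-0.25,-0.044,0,0,0,0,1],
    [-0.25,-0.044,0,0,0,0,1],
    [-0.2,-0.034,0,0,0,0,1],
    [-0.1,-0.017,0.1,0,0,0.03,1],
    [0,0,0.2,0,0,0,1],
    [0,0,0.2,0,0,0,1],
    [0,0,0.2,0,0,0,1],
    [0,0,0.1,0,0,0,0.7],
    [0,0,0.05,0,0,0,0.7],
    [0,0,0,0,0,0,0.7],
    [0,0,0,0,0,0,0.7]
  ],
  "newtons": 30
}}

```text
time_s: 21.82
eef_pos: [0.4749, 0.0027, 0.0184]
tcp_rot: [179.9, 0.0, 95.6]
force: [-0.1, 0.3, -0.3]
grip_width: 0.849
grip_force: 0.0
```

```bash
python3 - <<'E'
from h import *
go(.4745,.003,.016,95.5)
E
```

```text
t 21.82 at [0.4749 0.0027 0.0184] [1.7992e+02 2.0000e-02 9.5590e+01] w 0.849 F 0.0 [-0.1  0.3 -0.3]
turn z 0.003  shift x 0.0016 y -0.0021 z 0.0118
```

>>> {"op": "drive_tool", "data": {
  "plan": [
    [0,-0.002,0.012,0,0,0,0.5],
    [0,0,0,0,0,0,0.2],
    [0,0,0,0,0,0,-0.3],
    [0,0,0,0,0,0,-0.3],
    [0,0,0,0,0,0,-0.3],
    [0,0,-0.04,0,0,0,-0.3],
    [0,0,-0.06,0,0,0,-0.3],
    [0,0,-0.15,0,0,0,-0.3],
    [0,0,-0.2,0,0,0,-0.3],
    [0,0,-0.2,0,0,0,-0.3],
    [0,0,-0.1,0,0,0,-0.3],
    [0,0,0,0,0,0,-0.3]
  ],
  "newtons": 50
}}

```text
time_s: 23.32
eef_pos: [0.4754, 0.0026, 0.1676]
tcp_rot: [179.7, 0.1, 95.6]
force: [0.5, 0.1, 0.0]
grip_width: 0.684
grip_force: 53.8
```

```bash
python3 - <<'E'
from h import *
go(.4805,-.3135,.15,95.5)
im=snap("top")
print("tray");blob(im,grey(im,100,340),.024,500)
a=snap("side")[150:310,180:340]
cv2.imwrite("pics/p4.png",cv2.resize(a,None,fx=3,fy=3,interpolation=cv2.INTER_CUBIC))
E
```

```text
t 23.32 at [0.4754 0.0026 0.1676] [1.7973e+02 6.0000e-02 9.5590e+01] w 0.684 F 53.8 [0.5 0.1 0. ]
turn z 0.003  shift x -1.5756 y -0.1260 z 0.0882
tray
blob z0.024 c 0.4851 -0.3440 size 0.199 0.102 ang 8.0 px [405. 244.]
```

View pics/p4.png

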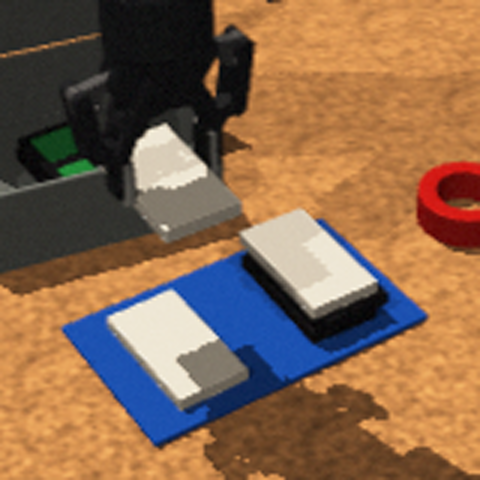

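One spacer is held and one remains on the near pile. The tray's -y edge hasn't moved, as only shadow cut the blob.

>>> {"op": "drive_tool", "data": {
  "plan": [
    [-0.15,-0.012,0,0,0,0,-0.3],
    [-0.25,-0.02,0,0,0,0,-0.3],
    [-0.25,-0.02,0,0,0,0,-0.3],
    [-0.25,-0.02,0,0,0,0,-0.3],
    [-0.25,-0.02,0,0,0,0,-0.3],
    [-0.2,-0.016,0,0,0,0,-0.3],
    [-0.15,-0.012,0,0,0,0,-0.3],
    [-0.075,-0.006,0,0,0,0,-0.3],
    [0,0,0.1,0,0,0,-0.3],
    [0,0,0.2,0,0,0,-0.3],
    [0,0,0.2,0,0,0,-0.3],
    [0,0,0.1,0,0,0,-0.3],
    [0,0,0,0,0,0,-0.3]
  ]
}}

```text
time_s: 25.05
eef_pos: [0.477, -0.3105, 0.0425]
tcp_rot: [-179.7, -0.3, 95.6]
force: [-0.1, 0.1, -0.7]
grip_width: 0.687
grip_force: 53.7
```

```bash
python3 - <<'E'
from h import *
go(.4805,-.3135,.003,95.5)
im=snap("top")
print("tray");blob(im,grey(im,85,340),.024,300)
E
```

```text
t 25.05 at [ 0.477  -0.3105  0.0425] [-179.73   -0.29   95.63] w 0.687 F 53.7 [-0.1  0.1 -0.7]
turn z 0.005  shift x -0.0164 y 0.0158 z 0.1974
tray
blob z0.024 c 0.4817 -0.3137 size 0.197 0.164 ang 8.4 px [390. 240.]
```

>>> {"op": "drive_tool", "data": {
  "plan": [
    [0,0.008,0.1,0,0,0,-0.3],
    [0,0,0.06,0,0,0,-0.3],
    [0,0,0.025,0,0,0,-0.3],
    [0,0,0,0,0,0,-0.3],
    [0,0,0,0,0,0,0.5],
    [0,0,0,0,0,0,1],
    [0,0,0,0,0,0,1],
    [0,0,-0.15,0,0,0,1],
    [0,0,-0.2,0,0,0,1],
    [0,0,-0.2,0,0,0,1],
    [0,0,-0.1,0,0,0,1],
    [0,0,0,0,0,0,1]
  ],
  "newtons": 30
}}

```text
time_s: 26.6
eef_pos: [0.4824, -0.3142, 0.1405]
tcp_rot: [179.8, 0.2, 95.6]
force: [-0.2, -0.6, -0.5]
grip_width: 1.0
grip_force: 0.0
```

```bash
python3 - <<'E'
from h import *
im=snap("top")
print("w");blob(im,grey(im,110,240,330,40),.018,100)
go(.4745,.003,.004,95.5)
E
```

```text
w
blob z0.018 c 0.4761 0.0026 size 0.059 0.111 ang 6.9 px [285. 250.]
blob z0.018 c 0.6020 0.0217 size 0.063 0.113 ang 5.1 px [278. 206.]
t 26.65 at [ 0.4813 -0.3134  0.1388] [1.7993e+02 7.0000e-02 9.5590e+01] w 0.999 F 0.0 [ 0.  -0.3 -0.8]
turn z 0.003  shift x 1.5778 y 0.1175 z 0.6742
```

>>> {"op": "drive_tool", "data": {
  "plan": [
    [0.15,0.012,0,0,0,0,1],
    [0.25,0.02,0,0,0,0,1],
    [0.25,0.02,0,0,0,0,1],
    [0.25,0.02,0,0,0,0,1],
    [0.25,0.02,0,0,0,0,1],
    [0.2,0.016,0,0,0,0,1],
    [0.15,0.012,0,0,0,0,1],
    [0.078,0.006,0.1,0,0,-0.025,1],
    [0,0,0.2,0,0,0,1],
    [0,0,0.2,0,0,0,1],
    [0,0,0.1,0,0,0,0.7],
    [0,0,0.06,0,0,0,0.7],
    [0,0,0,0,0,0,0.7],
    [0,0,0,0,0,0,0.7]
  ]
}}

```text
time_s: 28.4
eef_pos: [0.476, 0.0034, 0.0069]
tcp_rot: [179.9, 0.0, 96.3]
force: [1.4, 0.1, 0.2]
grip_width: 0.848
grip_force: 0.0
```

```bash
python3 - <<'E'
from h import *
go(.476,.0026,.004,96.3)
E
```

```text
t 28.4 at [0.476  0.0034 0.0069] [1.7993e+02 2.0000e-02 9.6300e+01] w 0.848 F 0.0 [1.4 0.1 0.2]
turn z -0.000  shift x -0.0039 y -0.0006 z 0.0144
```

>>> {"op": "drive_tool", "data": {
  "plan": [
    [-0.004,0,0.013,0,0,0,0.5],
    [0,0,0,0,0,0,0.2],
    [0,0,0,0,0,0,-0.3],
    [0,0,0,0,0,0,-0.3],
    [0,0,0,0,0,0,-0.3],
    [0,0,-0.04,0,0,0,-0.3],
    [0,0,-0.06,0,0,0,-0.3],
    [0,0,-0.15,0,0,0,-0.3],
    [0,0,-0.2,0,0,0,-0.3],
    [0,0,-0.2,0,0,0,-0.3],
    [0,0,-0.1,0,0,0,-0.3],
    [0,0,0,0,0,0,-0.3]
  ],
  "newtons": 50
}}

```text
time_s: 29.9
eef_pos: [0.4769, 0.0025, 0.1559]
tcp_rot: [179.7, 0.1, 96.3]
force: [0.7, -0.2, -0.4]
grip_width: 0.682
grip_force: 53.9
```

```bash
python3 - <<'E'
from h import *
go(.4815,-.3135,.15,96.3)
im=snap("top")
print("tray");blob(im,grey(im,85,340),.024,300)
E
```

```text
t 29.9 at [0.4769 0.0025 0.1559] [1.7974e+02 6.0000e-02 9.6300e+01] w 0.682 F 53.9 [ 0.7 -0.2 -0.4]
turn z 0.000  shift x -1.5732 y -0.1506 z 0.0297
tray
blob z0.024 c 0.4812 -0.3156 size 0.199 0.158 ang 7.9 px [394. 247.]
```

>>> {"op": "drive_tool", "data": {
  "plan": [
    [-0.15,-0.014,0,0,0,0,-0.3],
    [-0.25,-0.024,0,0,0,0,-0.3],
    [-0.25,-0.024,0,0,0,0,-0.3],
    [-0.25,-0.024,0,0,0,0,-0.3],
    [-0.25,-0.024,0,0,0,0,-0.3],
    [-0.2,-0.019,0,0,0,0,-0.3],
    [-0.15,-0.014,0,0,0,0,-0.3],
    [-0.073,-0.007,0,0,0,0,-0.3],
    [0,0,0.1,0,0,0,-0.3],
    [0,0,0.2,0,0,0,-0.3],
    [0,0,0.18,0,0,0,-0.3],
    [0,0,0,0,0,0,-0.3],
    [0,0,0,0,0,0,-0.3]
  ]
}}

```text
time_s: 31.58
eef_pos: [0.4805, -0.313, 0.0583]
tcp_rot: [180.0, 0.0, 96.3]
force: [0.9, -0.3, -1.1]
grip_width: 0.681
grip_force: 54.1
```

```bash
python3 - <<'E'
from h import *
go(.4815,-.3135,.0155,96.3)
im=snap("top")
print("tray");blob(im,grey(im,85,340),.024,300)
E
```

```text
t 31.57 at [ 0.4805 -0.313   0.0583] [179.99   0.    96.33] w 0.681 F 54.1 [ 0.9 -0.3 -1.1]
turn z 0.001  shift x -0.0029 y 0.0049 z 0.2141
tray
blob z0.024 c 0.4819 -0.3137 size 0.197 0.164 ang 8.5 px [391. 240.]
```

>>> {"op": "drive_tool", "data": {
  "plan": [
    [0,0,0.1,0,0,0,-0.3],
    [0,0,0.07,0,0,0,-0.3],
    [0,0,0.04,0,0,0,-0.3],
    [0,0,0,0,0,0,-0.3],
    [0,0,0,0,0,0,0.5],
    [0,0,0,0,0,0,1],
    [0,0,0,0,0,0,1],
    [0,0,-0.15,0,0,0,1],
    [0,0,-0.2,0,0,0,1],
    [0,0,-0.2,0,0,0,1],
    [0,0,-0.15,0,0,0,1],
    [0,0,0,0,0,0,1]
  ],
  "newtons": 30
}}

```text
time_s: 33.12
eef_pos: [0.4821, -0.3149, 0.1591]
tcp_rot: [179.7, 0.3, 96.3]
force: [-0.2, 0.1, -0.5]
grip_width: 0.998
grip_force: 0.0
```

```bash
python3 - <<'E'
from h import *
im=snap("top")
print("w");blob(im,grey(im,110,240,330,40),.042,100)
go(.5992,.0218,.028,95.1)
E
```

```text
w
blob z0.042 c 0.5991 0.0222 size 0.062 0.111 ang 5.1 px [278. 206.]
t 33.17 at [ 0.4809 -0.3139  0.157 ] [1.7988e+02 1.3000e-01 9.6310e+01] w 1.002 F 0.0 [-1.2 -0.4 -0.3]
turn z 0.042  shift x 1.6193 y 0.7383 z 0.6449
```

>>> {"op": "drive_tool", "data": {
  "plan": [
    [0,0,0,0,0,0.042,1],
    [0.15,0.068,0,0,0,0,1],
    [0.25,0.114,0,0,0,0,1],
    [0.25,0.114,0,0,0,0,1],
    [0.25,0.114,0,0,0,0,1],
    [0.25,0.114,0,0,0,0,1],
    [0.23,0.105,0,0,0,0,1],
    [0.15,0.068,0,0,0,0,1],
    [0.089,0.041,0,0,0,0,1],
    [0,0,0.1,0,0,0,1],
    [0,0,0.2,0,0,0,1],
    [0,0,0.18,0,0,0,1],
    [0,0,0.1,0,0,0,0.8],
    [0,0,0.05,0,0,0,0.7],
    [0,0,0,0,0,0,0.7],
    [0,0,0,0,0,0,0.7]
  ]
}}

```text
time_s: 35.17
eef_pos: [0.5993, 0.0221, 0.0307]
tcp_rot: [179.9, 0.0, 95.1]
force: [0.8, 0.4, -0.3]
grip_width: 0.853
grip_force: 0.0
```

```bash
python3 - <<'E'
from h import *
go(.5992,.0218,.028,95.1)
E
```

```text
t 35.17 at [0.5993 0.0221 0.0307] [1.799e+02 2.000e-02 9.508e+01] w 0.853 F 0.0 [ 0.8  0.4 -0.3]
turn z -0.001  shift x -0.0014 y -0.0006 z 0.0133
```

>>> {"op": "drive_tool", "data": {
  "plan": [
    [0,0,0.013,0,0,0,0.5],
    [0,0,0,0,0,0,0.2],
    [0,0,0,0,0,0,-0.3],
    [0,0,0,0,0,0,-0.3],
    [0,0,0,0,0,0,-0.3],
    [0,0,-0.04,0,0,0,-0.3],
    [0,0,-0.06,0,0,0,-0.3],
    [0,0,-0.15,0,0,0,-0.3],
    [0,0,-0.2,0,0,0,-0.3],
    [0,0,-0.2,0,0,0,-0.3],
    [0,0,0,0,0,0,-0.3]
  ],
  "newtons": 50
}}

```text
time_s: 36.55
eef_pos: [0.6014, 0.0222, 0.1618]
tcp_rot: [179.5, 0.1, 95.1]
force: [-0.9, -0.8, -1.3]
grip_width: 0.683
grip_force: 54.0
```

```bash
python3 - <<'E'
from h import *
go(.4815,-.3135,.16,95.1)
im=snap("top")
print("tray");blob(im,grey(im,85,340),.024,300)
a=snap("side")[130:310,160:400]
cv2.imwrite("pics/p5.png",cv2.resize(a,None,fx=3,fy=3,interpolation=cv2.INTER_CUBIC))
E
```

```text
t 36.55 at [0.6014 0.0222 0.1618] [1.7952e+02 8.0000e-02 9.5100e+01] w 0.683 F 54.0 [-0.9 -0.8 -1.3]
turn z 0.000  shift x -1.6185 y -0.7465 z 0.0092
tray
blob z0.024 c 0.4812 -0.3156 size 0.199 0.158 ang 7.9 px [395. 247.]
```

View pics/p5.png

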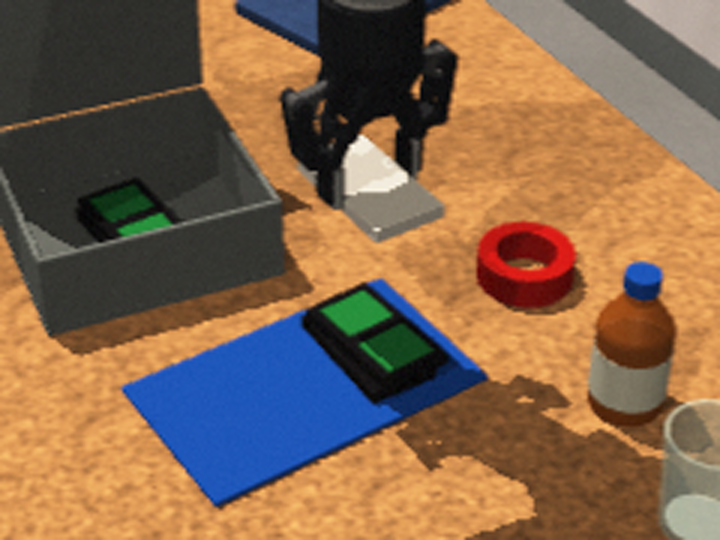

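The third spacer is held alone and two carriers remain on the far pile.

>>> {"op": "drive_tool", "data": {
  "plan": [
    [-0.15,-0.068,0,0,0,0,-0.3],
    [-0.25,-0.115,0,0,0,0,-0.3],
    [-0.25,-0.115,0,0,0,0,-0.3],
    [-0.25,-0.115,0,0,0,0,-0.3],
    [-0.25,-0.115,0,0,0,0,-0.3],
    [-0.22,-0.101,0,0,0,0,-0.3],
    [-0.16,-0.073,0,0,0,0,-0.3],
    [-0.088,-0.04,0,0,0,0,-0.3],
    [0,0,0.1,0,0,0,-0.3],
    [0,0,0.2,0,0,0,-0.3],
    [0,0,0.16,0,0,0,-0.3],
    [0,0,0,0,0,0,-0.3],
    [0,0,0,0,0,0,-0.3]
  ]
}}

```text
time_s: 38.28
eef_pos: [0.4798, -0.313, 0.0656]
tcp_rot: [180.0, 0.0, 95.1]
force: [0.6, 0.0, -0.4]
grip_width: 0.686
grip_force: 54.3
```

```bash
python3 - <<'E'
from h import *
go(.4815,-.3135,.0275,95.1)
im=snap("top")
print("tray");blob(im,grey(im,85,340),.024,300)
E
```

```text
t 38.27 at [ 0.4798 -0.313   0.0656] [179.98   0.    95.13] w 0.686 F 54.3 [ 0.6  0.  -0.4]
turn z 0.001  shift x -0.0034 y 0.0084 z 0.1906
tray
blob z0.024 c 0.4816 -0.3135 size 0.197 0.163 ang 8.5 px [387. 243.]
```

>>> {"op": "drive_tool", "data": {
  "plan": [
    [0,0.008,0.1,0,0,0,-0.3],
    [0,0,0.06,0,0,0,-0.3],
    [0,0,0.03,0,0,0,-0.3],
    [0,0,0,0,0,0,-0.3],
    [0,0,0,0,0,0,0.5],
    [0,0,0,0,0,0,1],
    [0,0,0,0,0,0,1],
    [0,0,-0.15,0,0,0,1],
    [0,0,-0.2,0,0,0,1],
    [0,0,-0.2,0,0,0,1],
    [0,0,-0.1,0,0,0,1],
    [0,0,0,0,0,0,1]
  ],
  "newtons": 30
}}

```text
time_s: 39.83
eef_pos: [0.4823, -0.3142, 0.1594]
tcp_rot: [179.8, 0.2, 95.1]
force: [-0.5, -0.5, -1.1]
grip_width: 1.005
grip_force: 0.0
```

```bash
python3 - <<'E'
from h import *
im=snap("top")
print("g");blob(im,green(im,240),.030,100)
go(.5992,.0218,.016,95.1)
E
```

```text
g
blob z0.030 c 0.6048 0.0161 size 0.046 0.094 ang 8.3 px [280. 205.]
t 39.88 at [ 0.4813 -0.3133  0.1577] [1.7993e+02 7.0000e-02 9.5100e+01] w 0.998 F 0.0 [0.3 0.1 0. ]
turn z -0.000  shift x 1.6167 y 0.7362 z 0.7083
```

>>> {"op": "drive_tool", "data": {
  "plan": [
    [0.15,0.072,0,0,0,0,1],
    [0.25,0.12,0,0,0,0,1],
    [0.25,0.12,0,0,0,0,1],
    [0.25,0.12,0,0,0,0,1],
    [0.25,0.12,0,0,0,0,1],
    [0.22,0.106,0,0,0,0,1],
    [0.14,0.067,0,0,0,0,1],
    [0.076,0.036,0,0,0,0,1],
    [0,0,0.1,0,0,-0.112,1],
    [0,0,0.2,0,0,0,1],
    [0,0,0.2,0,0,0,1],
    [0,0,0.14,0,0,0,0.8],
    [0,0,0.06,0,0,0,0.7],
    [0,0,0,0,0,0,0.7],
    [0,0,0,0,0,0,0.7]
  ]
}}

```text
time_s: 41.75
eef_pos: [0.6055, 0.0162, 0.0183]
tcp_rot: [179.9, 0.0, 98.3]
force: [-0.4, 0.3, 0.8]
grip_width: 0.852
grip_force: 0.0
```

```bash
python3 - <<'E'
from h import *
go(.6048,.0161,.016,98.3)
E
```

```text
t 41.75 at [0.6055 0.0162 0.0183] [1.7988e+02 3.0000e-02 9.8290e+01] w 0.852 F 0.0 [-0.4  0.3  0.8]
turn z -0.000  shift x 0.0000 y -0.0033 z 0.0115
```

>>> {"op": "drive_tool", "data": {
  "plan": [
    [0,-0.003,0.012,0,0,0,0.5],
    [0,0,0,0,0,0,0.2],
    [0,0,0,0,0,0,-0.3],
    [0,0,0,0,0,0,-0.3],
    [0,0,0,0,0,0,-0.3],
    [0,0,-0.04,0,0,0,-0.3],
    [0,0,-0.06,0,0,0,-0.3],
    [0,0,-0.15,0,0,0,-0.3],
    [0,0,-0.2,0,0,0,-0.3],
    [0,0,-0.2,0,0,0,-0.3],
    [0,0,-0.1,0,0,0,-0.3],
    [0,0,0,0,0,0,-0.3]
  ],
  "newtons": 50
}}

```text
time_s: 43.25
eef_pos: [0.6052, 0.0163, 0.1673]
tcp_rot: [179.7, 0.1, 98.3]
force: [-0.4, -0.2, -1.5]
grip_width: 0.684
grip_force: 54.0
```

```bash
python3 - <<'E'
from h import *
go(.488,.246,.18,97)
a=snap("side")[130:310,160:400]
cv2.imwrite("pics/p6.png",cv2.resize(a,None,fx=2.5,fy=2.5,interpolation=cv2.INTER_CUBIC))
E
```

```text
t 43.25 at [0.6052 0.0163 0.1673] [1.7974e+02 6.0000e-02 9.8310e+01] w 0.684 F 54.0 [-0.4 -0.2 -1.5]
turn z 0.046  shift x 1.2114 y -0.4419 z -0.0635
```

View pics/p6.png

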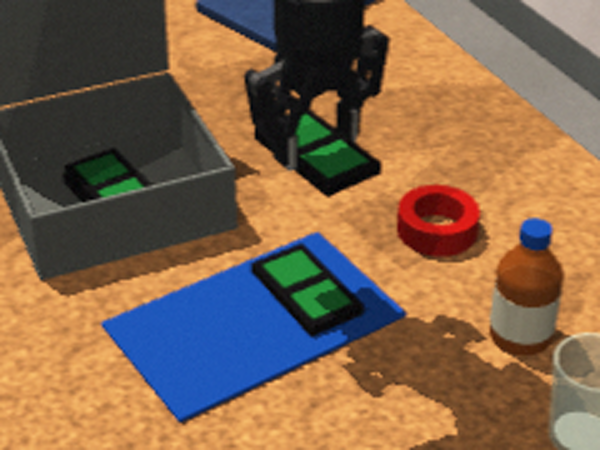

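One carrier is held and one remains on the mat. Moving over the case.

>>> {"op": "drive_tool", "data": {
  "plan": [
    [0,0,-0.06,0,0,0.046,-0.3],
    [0.15,-0.055,0,0,0,0,-0.3],
    [0.22,-0.08,0,0,0,0,-0.3],
    [0.22,-0.08,0,0,0,0,-0.3],
    [0.22,-0.08,0,0,0,0,-0.3],
    [0.2,-0.073,0,0,0,0,-0.3],
    [0.13,-0.047,0,0,0,0,-0.3],
    [0.071,-0.027,0,0,0,0,-0.3],
    [0,0,0,0,0,0,-0.3],
    [0,0,0,0,0,0,-0.3]
  ]
}}

```text
time_s: 44.55
eef_pos: [0.4869, 0.2453, 0.1766]
tcp_rot: [-180.0, 0.0, 96.9]
force: [-0.1, -0.0, -1.4]
grip_width: 0.687
grip_force: 53.9
```

```bash
python3 - <<'E'
from h import *
go(.488,.246,.0295,97)
im=snap("top")
print("tray");blob(im,grey(im,85,340),.024,300)
print("w");blob(im,grey(im,110,360,430,30),.040,300)
E
```

```text
t 44.55 at [0.4869 0.2453 0.1766] [-1.7999e+02  3.0000e-02  9.6930e+01] w 0.687 F 53.9 [-0.1 -0.  -1.4]
turn z -0.002  shift x 0.0028 y 0.0059 z 0.7353
tray
blob z0.024 c 0.4805 -0.3133 size 0.199 0.164 ang 8.0 px [394. 246.]
w
```

>>> {"op": "drive_tool", "data": {
  "plan": [
    [0,0.006,0.13,0,0,0,-0.3],
    [0,0,0.18,0,0,0,-0.3],
    [0,0,0.18,0,0,0,-0.3],
    [0,0,0.13,0,0,0,-0.3],
    [0,0,0.08,0,0,0,-0.3],
    [0,0,0.03,0,0,0,-0.3],
    [0,0,0,0,0,0,-0.3],
    [0,0,0,0,0,0,0.5],
    [0,0,0,0,0,0,1],
    [0,0,0,0,0,0,1],
    [0,0,-0.15,0,0,0,1],
    [0,0,-0.2,0,0,0,1],
    [0,0,-0.2,0,0,0,1],
    [0,0,-0.2,0,0,0,1],
    [0,0,-0.03,0,0,0,1],
    [0,0,0,0,0,0,1]
  ],
  "newtons": 30
}}

```text
time_s: 46.6
eef_pos: [0.4877, 0.2462, 0.1869]
tcp_rot: [180.0, -0.0, 97.0]
force: [0.2, -0.4, -0.8]
grip_width: 0.998
grip_force: 0.0
```

```bash
python3 - <<'E'
from h import *
im=snap("top")
print("g");blob(im,green(im,240),.018,100)
go(.605,.016,.004,96.9)
E
```

```text
g
blob z0.018 c 0.5998 0.0215 size 0.044 0.092 ang 3.2 px [278. 207.]
t 46.65 at [0.4869 0.246  0.1857] [-1.7991e+02  2.0000e-02  9.7000e+01] w 0.999 F 0.0 [-1.  -0.7  0. ]
turn z 0.003  shift x -1.2124 y 0.4480 z 0.9087
```

>>> {"op": "drive_tool", "data": {
  "plan": [
    [-0.15,0.054,0,0,0,0,1],
    [-0.22,0.079,0,0,0,0,1],
    [-0.22,0.079,0,0,0,0,1],
    [-0.22,0.079,0,0,0,0,1],
    [-0.2,0.072,0,0,0,0,1],
    [-0.11,0.039,0,0,0,0,1],
    [-0.063,0.022,0,0,0,0,1],
    [0,0,0.1,0,0,0.133,1],
    [0,0,0.2,0,0,0,1],
    [0,0,0.2,0,0,0,1],
    [0,0,0.2,0,0,0,1],
    [0,0,0.13,0,0,0,0.8],
    [0,0,0.06,0,0,0,0.7],
    [0,0,0,0,0,0,0.7],
    [0,0,0,0,0,0,0.7]
  ]
}}

```text
time_s: 48.52
eef_pos: [0.6018, 0.0218, 0.01]
tcp_rot: [179.9, 0.0, 93.2]
force: [-0.4, -0.2, 0.6]
grip_width: 0.855
grip_force: 0.0
```

```bash
python3 - <<'E'
from h import *
go(.5998,.0215,.004,93.2)
E
```

```text
t 48.52 at [0.6018 0.0218 0.01  ] [1.7987e+02 1.0000e-02 9.3200e+01] w 0.855 F 0.0 [-0.4 -0.2  0.6]
turn z 0.000  shift x -0.0011 y -0.0102 z 0.0300
```

>>> {"op": "drive_tool", "data": {
  "plan": [
    [0,-0.008,0.029,0,0,0,0.5],
    [0,0,0,0,0,0,0.2],
    [0,0,0,0,0,0,-0.3],
    [0,0,0,0,0,0,-0.3],
    [0,0,0,0,0,0,-0.3],
    [0,0,-0.04,0,0,0,-0.3],
    [0,0,-0.1,0,0,0,-0.3],
    [0,0,-0.2,0,0,0,-0.3],
    [0,0,-0.2,0,0,0,-0.3],
    [0,0,-0.2,0,0,0,-0.3],
    [0,0,-0.13,0,0,0,-0.3],
    [0,0,0,0,0,0,-0.3]
  ],
  "newtons": 50
}}

```text
time_s: 50.02
eef_pos: [0.6004, 0.0215, 0.1791]
tcp_rot: [179.8, 0.0, 93.2]
force: [0.9, -0.4, -1.1]
grip_width: 0.688
grip_force: 54.0
```

```bash
python3 - <<'E'
from h import *
go(.488,.246,.18,96)
E
```

```text
t 50.02 at [0.6004 0.0215 0.1791] [1.7976e+02 3.0000e-02 9.3180e+01] w 0.688 F 54.0 [ 0.9 -0.4 -1.1]
turn z -0.098  shift x 1.1752 y -0.4417 z -0.0047
```

>>> {"op": "drive_tool", "data": {
  "plan": [
    [0,0,-0.02,0,0,-0.098,-0.3],
    [0.15,-0.056,0,0,0,0,-0.3],
    [0.22,-0.083,0,0,0,0,-0.3],
    [0.22,-0.083,0,0,0,0,-0.3],
    [0.22,-0.083,0,0,0,0,-0.3],
    [0.2,-0.075,0,0,0,0,-0.3],
    [0.11,-0.041,0,0,0,0,-0.3],
    [0.055,-0.021,0,0,0,0,-0.3],
    [0,0,0,0,0,0,-0.3],
    [0,0,0,0,0,0,-0.3]
  ]
}}

```text
time_s: 51.28
eef_pos: [0.4868, 0.2452, 0.1804]
tcp_rot: [-180.0, 0.0, 95.9]
force: [0.1, -0.6, -1.5]
grip_width: 0.685
grip_force: 53.9
```

```bash
python3 - <<'E'
from h import *
go(.488,.246,.0415,96)
E
```

```text
t 51.27 at [0.4868 0.2452 0.1804] [-1.7997e+02  4.0000e-02  9.5930e+01] w 0.685 F 53.9 [ 0.1 -0.6 -1.5]
turn z -0.002  shift x 0.0031 y 0.0062 z 0.6945
```

>>> {"op": "drive_tool", "data": {
  "plan": [
    [0,0.006,0.13,0,0,0,-0.3],
    [0,0,0.18,0,0,0,-0.3],
    [0,0,0.17,0,0,0,-0.3],
    [0,0,0.12,0,0,0,-0.3],
    [0,0,0.07,0,0,0,-0.3],
    [0,0,0.022,0,0,0,-0.3],
    [0,0,0,0,0,0,-0.3],
    [0,0,0,0,0,0,0.5],
    [0,0,0,0,0,0,1],
    [0,0,0,0,0,0,1],
    [0,0,-0.15,0,0,0,1],
    [0,0,-0.2,0,0,0,1],
    [0,0,-0.2,0,0,0,1],
    [0,0,-0.2,0,0,0,1],
    [-0.2,0,-0.1,0,0,0,1],
    [-0.25,0,0,0,0,0,1],
    [-0.25,0,0,0,0,0,1],
    [-0.25,0,0,0,0,0,1],
    [-0.15,0,0,0,0,0,1],
    [0,0,0,0,0,0,1]
  ]
}}

```text
time_s: 53.78
eef_pos: [0.511, 0.0257, 0.2128]
tcp_rot: [180.0, 0.0, 95.8]
force: [-0.1, 0.8, 0.3]
grip_width: 1.003
grip_force: 0.0
```

```bash
python3 - <<'E'
from h import *
im=snap("top");s=snap("side")
a=cv2.resize(im[170:300,110:440],None,fx=2.4,fy=2.4,interpolation=cv2.INTER_CUBIC)
b=cv2.resize(s[80:245,130:270],None,fx=1.7,fy=1.7,interpolation=cv2.INTER_CUBIC)
c=cv2.resize(s[310:420,235:395],None,fx=2.47,fy=2.47,interpolation=cv2.INTER_CUBIC)
o=np.zeros((600,800,3),np.uint8)
o[:312,:792]=a;o[312:312+b.shape[0],:b.shape[1]]=b;o[312:584,400:795]=c[:272,:395]
cv2.imwrite("pics/z2.png",o)
E
```

```text
(no output)
```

View pics/z2.png

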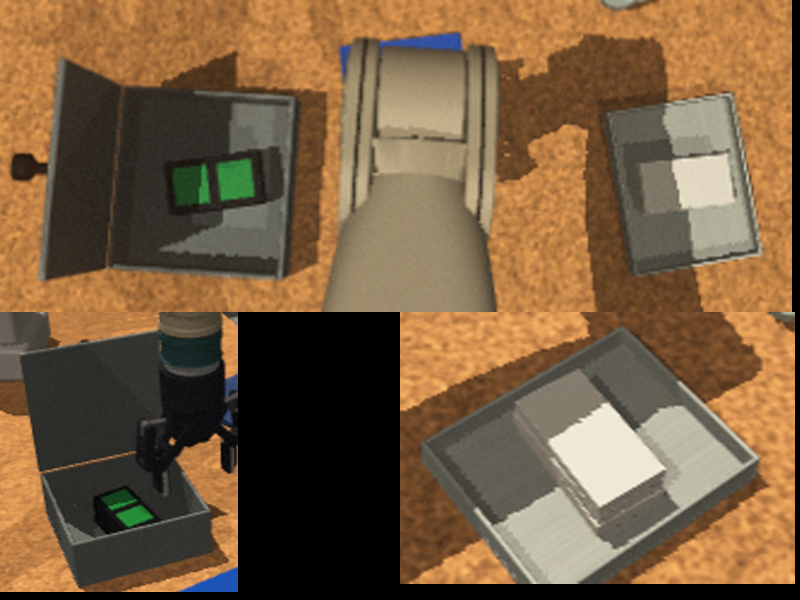

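All four carriers are stacked in the case at about crop (215,182), and all three spacers are stacked in the tray at about (688,183). Next I'll locate the lid.

```bash
python3 - <<'E'
from h import *
np.set_printoptions(precision=4,suppress=True)
s=cv2.imread("pics/side0.png");t=cv2.imread("pics/top0.png")
o=np.zeros((600,800,3),np.uint8)
o[:600,:400]=cv2.resize(s[85:245,140:260],(450,600),interpolation=cv2.INTER_CUBIC)[:,:400]
o[:,402:]=cv2.resize(t[185:295,105:178],(398,600),interpolation=cv2.INTER_CUBIC)
cv2.imwrite("pics/lid.png",o)
T=lambda p:(110+p[0]/2.4,170+p[1]/2.4)
for a,b in(((62,60),(225,93)),((42,278),(144,108))): print(tri(T(a),b))
E
```

```text
(array([0.6028, 0.3523, 0.2703]), np.float64(0.00671246468653171))
(array([0.3955, 0.3675, 0.2686]), np.float64(0.004680816144940273))
```

View pics/lid.png

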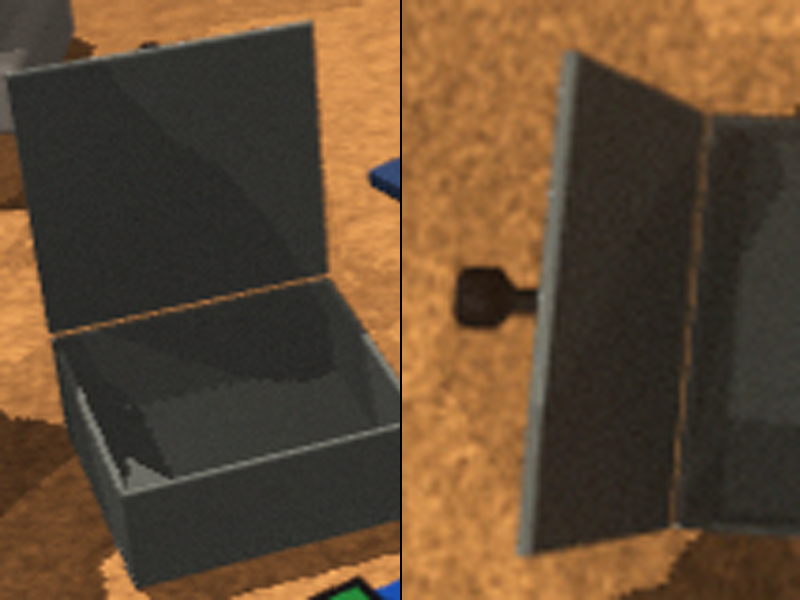

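The lid stands almost upright: the hinge line is at about y = 0.354 and z = 0.078 at mid-width, and the knob sits mid-width on the outer side. I'll go over the lid with shut fingers and come down behind it, 60 mm to the robot's side of the knob.

>>> {"op": "drive_tool", "data": {
  "plan": [
    [0,0,-0.12,0,0,0.342,-1],
    [0,0,-0.2,0,0,0,-1],
    [0,0,-0.22,0,0,0,-1],
    [0,0,-0.2,0,0,0,-1],
    [0.15,-0.038,0,0,0,0,-1],
    [0.22,-0.055,0,0,0,0,-1],
    [0.22,-0.055,0,0,0,0,-1],
    [0.22,-0.055,0,0,0,0,-1],
    [0.22,-0.055,0,0,0,0,-1],
    [0.22,-0.055,0,0,0,0,-1],
    [0.22,-0.055,0,0,0,0,-1],
    [0.22,-0.055,0,0,0,0,-1],
    [0.18,-0.045,0,0,0,0,-1],
    [0.112,-0.028,0,0,0,0,-1],
    [0,0,0,0,0,0,-1]
  ]
}}

```text
time_s: 55.75
eef_pos: [0.4371, 0.4311, 0.3601]
tcp_rot: [-180.0, 0.0, 86.4]
force: [0.6, -0.6, 0.3]
grip_width: -0.002
grip_force: 0.0
```

```bash
python3 - <<'E'
from h import *
go(.439,.428,.228,86.1)
E
```

```text
t 55.75 at [0.4371 0.4311 0.3601] [-1.7997e+02  4.0000e-02  8.6370e+01] w -0.002 F 0.0 [ 0.6 -0.6  0.3]
turn z 0.009  shift x -0.0146 y 0.0107 z 0.6603
```

>>> {"op": "drive_tool", "data": {
  "plan": [
    [0,0,0.12,0,0,0,-1],
    [0,0,0.18,0,0,0,-1],
    [0,0,0.18,0,0,0,-1],
    [0,0,0.12,0,0,0,-1],
    [0,0,0.06,0,0,0,-1],
    [-0.06,0,0,0,0,0,-1],
    [-0.06,0,0,0,0,0,-1],
    [-0.05,0,0,0,0,0,-1],
    [-0.04,0,0,0,0,0,-1],
    [-0.035,0,0,0,0,0,-1],
    [-0.035,0,0,0,0,0,-1],
    [0,0,0,0,0,0,-1]
  ]
}}

```text
time_s: 57.25
eef_pos: [0.4344, 0.3731, 0.2286]
tcp_rot: [180.0, 0.0, 86.2]
force: [-0.5, -0.4, 0.0]
grip_width: -0.001
grip_force: 0.0
```

>>> {"op": "drive_tool", "data": {
  "plan": [
    [-0.04,0,0,0,0,0,-1],
    [-0.04,0,0,0,0,0,-1],
    [-0.04,0,0.003,0,0,0,-1]
  ]
}}

```text
time_s: 57.62
eef_pos: [0.4327, 0.3493, 0.2277]
tcp_rot: [-180.0, -0.0, 86.2]
force: [-0.4, 2.1, -1.1]
grip_width: 0.0
grip_force: 0.9
```

```bash
python3 - <<'E'
from h import *
np.set_printoptions(precision=4,suppress=True)
go(.439,.428,.228,86.1)
s=snap("side");t=snap("top")
o=np.zeros((600,800,3),np.uint8)
o[:600,:400]=cv2.resize(s[60:245,120:260],(454,600),interpolation=cv2.INTER_CUBIC)[:,:400]
o[:,402:]=cv2.resize(t[175:305,95:181],(398,600),interpolation=cv2.INTER_CUBIC)
cv2.imwrite("pics/lid2.png",o)
E
```

```text
t 57.62 at [0.4327 0.3493 0.2277] [-179.98   -0.01   86.2 ] w 0.0 F 0.9 [-0.4  2.1 -1.1]
turn z 0.003  shift x 0.3948 y 0.0049 z -0.0016
```

View pics/lid2.png

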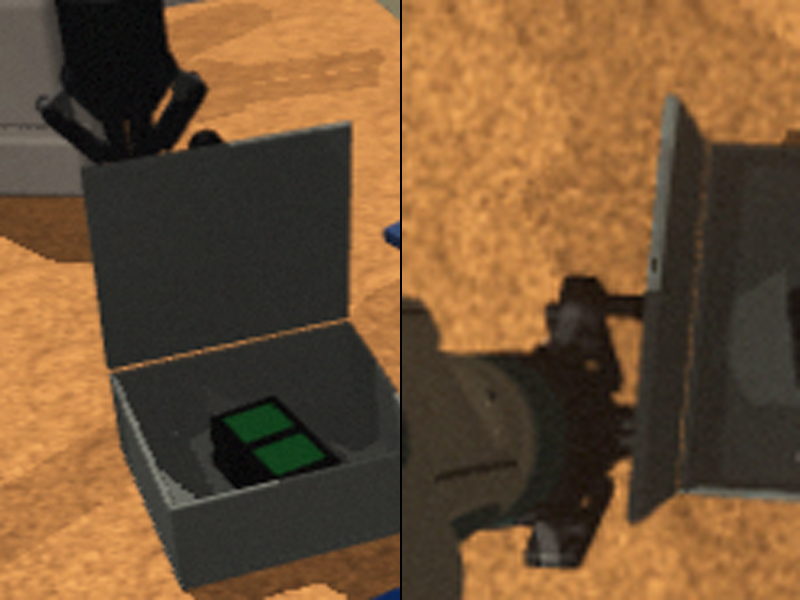

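The lid is following the fingertips at 2 N and the carriers are stacked in the case. The gripper's knuckle is close to the knob, so I'll shift 15 mm away from it and then follow the arc slowly.

>>> {"op": "drive_tool", "data": {
  "plan": [
    [0.03,-0.075,0,0,0,0,-1],
    [-0.05,0,0.003,0,0,0,-1],
    [-0.05,0,0.005,0,0,0,-1],
    [-0.045,0,0.014,0,0,0,-1],
    [-0.046,0,0.016,0,0,0,-1],
    [-0.046,0,0.016,0,0,0,-1],
    [-0.046,0,0.017,0,0,0,-1],
    [-0.046,0,0.017,0,0,0,-1],
    [-0.04,0,0.028,0,0,0,-1],
    [-0.04,0,0.028,0,0,0,-1],
    [-0.04,0,0.028,0,0,0,-1],
    [-0.04,0,0.028,0,0,0,-1],
    [0,0,0,0,0,0,-1]
  ]
}}

```text
time_s: 59.35
eef_pos: [0.4111, 0.258, 0.1871]
tcp_rot: [-179.9, 0.1, 86.1]
force: [-0.4, -0.4, -1.1]
grip_width: -0.005
grip_force: 0.0
```

>>> {"op": "drive_tool", "data": {
  "plan": [
    [-0.025,0,0.034,0,0,0,-1],
    [-0.025,0,0.034,0,0,0,-1],
    [-0.025,0,0.034,0,0,0,-1],
    [-0.025,0,0.034,0,0,0,-1],
    [-0.022,0,0.044,0,0,0,-1],
    [-0.021,0,0.044,0,0,0,-1],
    [-0.021,0,0.044,0,0,0,-1],
    [-0.021,0,0.044,0,0,0,-1],
    [-0.009,0,0.045,0,0,0,-1],
    [-0.009,0,0.045,0,0,0,-1],
    [-0.009,0,0.04,0,0,0,-1],
    [-0.009,0,0.035,0,0,0,-1],
    [0,0,0,0,0,0,-1]
  ]
}}

```text
time_s: 60.98
eef_pos: [0.4082, 0.2146, 0.0918]
tcp_rot: [-179.9, 0.0, 86.2]
force: [-0.5, -0.5, 0.7]
grip_width: -0.001
grip_force: 0.0
```

Tip at z 0.092; the lid's top face should be 0.086 when shut. I'll press down slowly.

>>> {"op": "drive_tool", "data": {
  "plan": [
    [0,0,0.015,0,0,0,-1],
    [0,0,0.015,0,0,0,-1],
    [0,0,0.015,0,0,0,-1],
    [0,0,0,0,0,0,-1]
  ]
}}

```text
time_s: 61.48
eef_pos: [0.4092, 0.215, 0.0863]
tcp_rot: [180.0, 0.0, 86.2]
force: [-6.9, -3.9, 20.9]
grip_width: 0.0
grip_force: 10.5
```

It's firmly seated: 21 N at 0.086 m. Now I'll back off and look.

>>> {"op": "drive_tool", "data": {
  "plan": [
    [0,0,0,0,0,0,-1],
    [0,0,0,0,0,0,-1],
    [0,0,-0.05,0,0,0,-1],
    [0,0,-0.15,0,0,0,-1],
    [0,0,-0.2,0,0,0,-1],
    [0,0,-0.2,0,0,0,-1],
    [-0.2,0,-0.1,0,0,0,-1],
    [-0.25,0,0,0,0,0,-1],
    [-0.25,0,0,0,0,0,-1],
    [-0.25,0,0,0,0,0,-1],
    [-0.1,0,0,0,0,0,-1],
    [0,0,0,0,0,0,-1],
    [0,0,0,0,0,0,-1]
  ]
}}

```text
time_s: 63.1
eef_pos: [0.3949, 0.0059, 0.2234]
tcp_rot: [-180.0, -0.0, 86.2]
force: [1.4, -0.1, 0.1]
grip_width: 0.0
grip_force: 0.0
```

```bash
python3 - <<'E'
from h import *
im=snap("top");s=snap("side")
print("tray");blob(im,grey(im,85,340),.024,300)
o=np.zeros((600,800,3),np.uint8)
o[:312,:792]=cv2.resize(im[170:300,110:440],None,fx=2.4,fy=2.4,interpolation=cv2.INTER_CUBIC)
o[312:592,:373]=cv2.resize(s[140:260,120:280],(373,280),interpolation=cv2.INTER_CUBIC)
o[312:592,400:795]=cv2.resize(s[308:420,235:393],(395,280),interpolation=cv2.INTER_CUBIC)
cv2.imwrite("pics/fin.png",o)
E
```

```text
tray
blob z0.024 c 0.4805 -0.3130 size 0.199 0.164 ang 8.0 px [395. 245.]
```

View pics/fin.png

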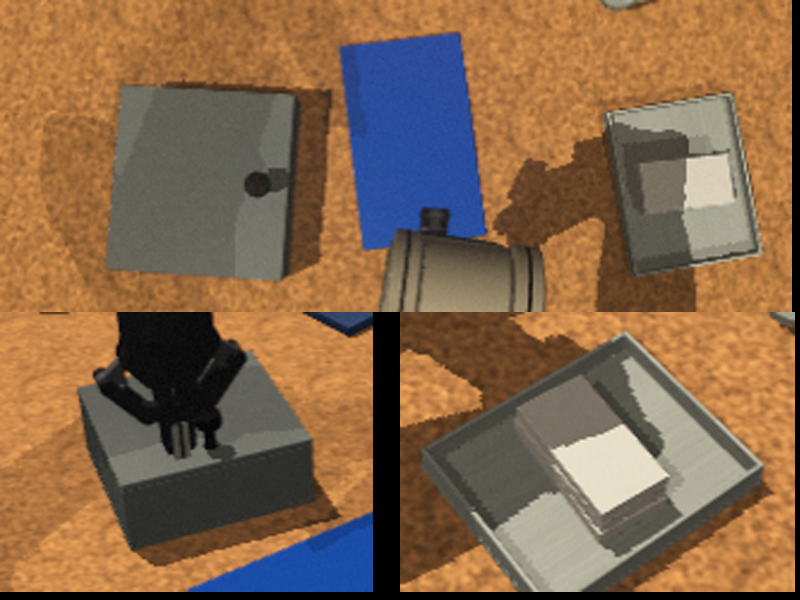

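The lid is shut flush, the mat is empty, the spacers lie stacked in the tray, and the robot touches nothing.

```bash
python3 -c "
from rig import env
print(env.close_job())"
```

```text
the job is handed in; nothing more can be done
None
```

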